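Weigh a stoneware bell on a spring scale and set the marker

TASK

Take the blue-glazed stoneware bell off the ware board and hang it by its loop on the hook of the spring scale, letting the spring take the weight gently so that it never runs down to its stop. Let go and wait until the bell hangs still, then slide the yellow marker to the level of the scale's red pointer and leave it there, with the bell still hanging. Leave the white bell and the glaze jar where they stand.

Things in the scene. Friction and masses are not known exactly. Their poses are not given: they have to be found in the camera images.
- blue_bell: Blue-glazed stoneware bell with a white band, on the ware board; 172 mm tall, 0.3 to 0.6 kg. Origin: centre of its underside, z up. Solid body 87 mm in diameter, flat shoulder at 70 mm height. Above it a loop, and on the loop's peak an upright tab to hold it by: 16 mm along the bell's x, 22 mm along its y, from 134 to 172 mm in height.
- blue_bell_eye (a point): Underside of the loop's peak, 122 mm above the bell's origin on its axis: it rests in the hook. The loop is a 12 mm thick coil in the bell's own y-z plane, peaked at y = 0; its opening faces along the bell's x, is about 45 mm wide (y) at the foot and reaches from 70 mm (shoulder) to 122 mm in height.
- white_bell: White bell with a terracotta band, same shape and size as the blue one, on the same ware board; not to be moved. The two may change places.
- ware_board: Fixed plywood board 160 x 360 mm, 18 mm thick, that carries the bells. Origin at the centre of its underside.
- glaze_jar: Loose amber glass jar with a black cap, 66 mm in diameter, 85 mm tall; not to be moved. Origin under its centre.
- scale: Fixed spring scale: green base plate 200 x 150 mm, 16 mm thick, and an upright steel post (22 mm thick, black cap 32 mm wide, top at 326 mm). Origin under the post's axis, on the table; z up. The hook arm points along the scale's own -x; the white graduated strip and the yellow marker stand on its +y side.
- hook_seat (a point): Lowest point of the hook's upper side, where a loop comes to rest; it moves with the red carriage on the post. 120 mm from the post's axis along the scale's -x, 229 mm above the table when unloaded. The hook is an 8 mm rod along the scale's x: a level arm 12 mm higher than the seat, the 20 mm long seat, then an upturned tip.
- hook_tip (a point): Top of the hook's upturned tip, 147 mm from the post's axis along the scale's -x and 20 mm higher than the seat. A loop, its opening facing along the scale's x, passes over this tip towards the post and is then lowered onto the seat.
- carriage (a joint): Travel of the hook carriage down the post, m: 0 unloaded, growing downwards 1 mm for each 0.1 N of load (the blue bell pulls it 28 to 60 mm). Springy and lightly damped: it bobs for about a second. Bottom stop at 92 mm; going lower than 86 mm counts as running to the stop.
- pointer_tip (a point): Tip of the red pointer, a 4 mm thick level flag on the carriage that lies over the graduated strip; 46 mm from the post's axis along the scale's +y, 255 mm above the table when unloaded. Moves with the carriage.
- marker (a joint): Travel of the yellow marker down the strip, m: 0 with its middle 255 mm above the table (level with the unloaded pointer), growing downwards to 82 mm. It is stiff (2 N) and stays where it is left. It starts near the top. When it reads the same as joint carriage it is level with the pointer.
- marker_grip (a point): Grip of the yellow marker: a level bar along the scale's y axis, 12 mm thick along the scale's x, 18 mm high. This point is in the middle of its height, 118 mm from the post's axis along the scale's +y; the bar reaches from 67 to 134 mm, the graduated strip and all else fixed end at 56 mm. Level with pointer_tip is what is wanted.
Things that resemble listed ones, but are neither listed nor needed, are in the scene too. There is more than one size of the blue_bell; the job needs the middle-sized.

How it is judged:
By the outcome, as a careful person would: the job done as asked, in the order asked, and still so for the second after the job is handed in, with the robot touching nothing.
It also fails if it takes over 69 s, if anything falls off the work surface, if the arm or the gripper's body presses on something with over 40 N, if the wrist force passes 120 N, or if a joint passes its speed limit or range.

ROBOT

A 6-joint arm with a two-finger parallel gripper is mounted at the origin on the work surface. World frame = base frame: x ahead of the robot, y to its left, z up, the work surface at z = 0. Lengths are in m, angles in degrees, forces in N, time in s.
With the tool pointing down it reaches from about 0.4 to 0.825 m from the base axis. Payload 7 kg.
Tool frame: the origin (TCP) lies midway between the tips of the shut fingers; the grasp point (between the pads) lies 19 mm behind it; z points along the fingers, y is the direction in which the jaws open and shut (so a half turn about z gives the same grasp; the last joint's range is limited). The gripper opens to 88 mm and grips with 3 to 60 N. Pads are 19 mm wide; open, the fingers measure 130 mm over their backs; the gripper's body (78 mm by 193 mm) begins 47 mm behind the grasp point.
Start: joints at [83.027, 20.546, 0.682, 0, -70.136, -16.507], TCP at [0.269, 0.619, 0.227] pointing down, gripper open.
Joint ranges: [-176.03, 176.03], [-82.01, 121.73], [-58.28, 71.71], [-173.87, 95.51], [-174.79, -0.11], [-173.66, 173.66]. Speed limits (degrees/s): [136.94, 136.94, 172.46, 180, 180, 180].

INTERFACE

Orientations are given as [roll, pitch, yaw] about the fixed x, y, z axes, in that order (R = Rz(yaw) Ry(pitch) Rx(roll)).
In Python, from plant import sensors, cams, job gives the robot as it stands.
- The arm moves only by the tool move_arm, never from a script. Its argument "commands" is a list of rows, each a list of 7 numbers: the finger opening in cm, from 0 to 8.76, then the shift along the tool's x, y, z in cm, then the turn, a rotation vector about the tool's x, y, z in rad. In form: [[hand, x, y, z, wx, wy, wz], ...]. A call has exactly 8 rows; each row is the pose to reach, as a shift and turn from the pose commanded when the call began, along the tool's axes at that moment; what a row does not reach only later rows make up. A row lasts 1/8 s, in which the tool goes at most 62.5 mm and 10.7 degrees, less where a joint would pass 70% of its speed; a pose out of reach is approached as far as the arm can. A call with a gripper value outside its range is refused whole. The fingers move at their own pace and stop on an object; the grip force is fixed at half the most. Time passes only in rows, so rows that repeat a pose let the fingers close, or fill a call up. It gives the time, the measured TCP pose, the force and the opening at its end, in the units of the state.
- sensors.get_obs(): the state, without advancing time (a new reading comes with each control period).
- cams.snapshot(name): name is "scene" or "top" or "wrist"; returns a dict with "frame" (384x512x3 uint8, red, green, blue), "camera_matrix" (3x3 intrinsics, pixels), "dist_coeffs" ([k1, k2, p1, p2, k3] as OpenCV has them; the pictures are not rectified), "R" (3x3) and "t" (3): a world point X has camera coordinates R X + t. Camera axes: x right, y down, z forward; pixel columns grow to the right and rows downward; lengths in m; the calibration is good to about 2 mm. A picture is of the moment at which its call begins. There is no depth.
- job.close_job(): hands the job in, once; it reports no verdict.
The state is a dict: "clock": time; "joint_pos": joint angles; "qvel": joint speeds; "tau": joint torques, N m; "tool_pos": TCP position; "orientation": TCP orientation; "force": force on the tool from outside, world axes, zero at the start; "moment": the same for the moment, N m; "opening": finger opening in m.
Only numpy, scipy, OpenCV 4.12 (cv2) and the standard library are available. Lean on these libraries where they do the work, as an engineer would, in place of code of your own. Each camera call takes 0.05 s, during which the arm holds its last target.

## Working session

There is one attempt and no reset: what is moved stays moved. The work goes in short steps, Python scripts to look and compute and a tool call to move; the robot and the scene stay as the last step left them, time stands still between calls to the robot, and variables do not carry over. Pictures are saved under pics/ and viewed, and the job is handed in when it is done.

Besides the shell and the picture viewer there is one more tool, called by a JSON object that holds its "api" and its "payload", one argument or row to a line. move_arm: Moves the arm, as the interface text tells. Its arguments: {"type":"object","properties":{"commands":{"type":"array"}},"required":["commands"]}

```bash
ls; mkdir -p pics; python3 - <<'E'
from plant import sensors,cams
import cv2,numpy as np,pickle
print(sensors.get_obs())
for n in ["scene","top","wrist"]:
    s=cams.snapshot(n); pickle.dump(s,open(f"{n}0.pkl","wb"))
    cv2.imwrite(f"pics/{n}0.png",s["frame"][...,::-1])
    print(n,s["camera_matrix"].round(1).tolist(),s["dist_coeffs"],(-s["R"].T@s["t"]).round(3))
E
```

```text
pics
{'clock': 0.0, 'joint_pos': array([ 8.30272029e+01,  2.05909148e+01,  6.34985452e-01, -2.18838332e-02,
       -7.01355662e+01, -1.65061983e+01]), 'qvel': array([-0.0173908 ,  0.00697127, -0.01752643, -0.04561097,  0.01762371,
       -0.04116185]), 'tau': array([-7.04717295e-04, -5.82710302e+01,  2.93055314e+01,  6.99729145e+00,
        7.01461133e-03, -1.67542430e-04]), 'tool_pos': array([0.26875638, 0.61866246, 0.22563222]), 'orientation': array([ 1.79906429e+02, -6.27389812e-03, -2.34864427e+01]), 'force': array([-0.23105192,  0.07142882,  0.66230538]), 'moment': array([-0.00461747,  0.03735895,  0.03291188]), 'opening': 0.08753992487191252}
scene [[405.6, 0.0, 254.4], [0.0, 405.6, 189.7], [0.0, 0.0, 1.0]] [-0.00231309  0.          0.          0.          0.        ] [1.205 0.404 1.242]
top [[440.3, 0.0, 254.2], [0.0, 440.3, 193.1], [0.0, 0.0, 1.0]] [-0.11670137  0.          0.          0.          0.        ] [0.439 0.1   1.4  ]
wrist [[287.0, 0.0, 258.0], [0.0, 287.0, 194.2], [0.0, 0.0, 1.0]] [-0.04756299  0.          0.          0.          0.        ] [0.339 0.59  0.385]
```

View pics/scene0.png

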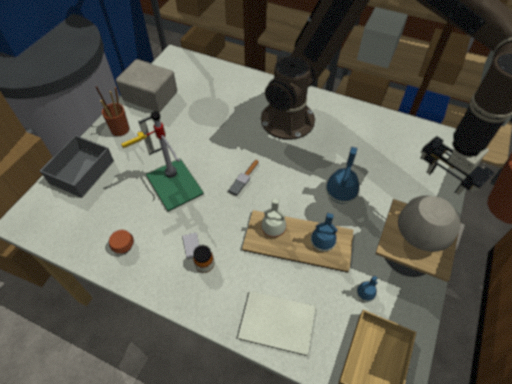

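View pics/top0.png

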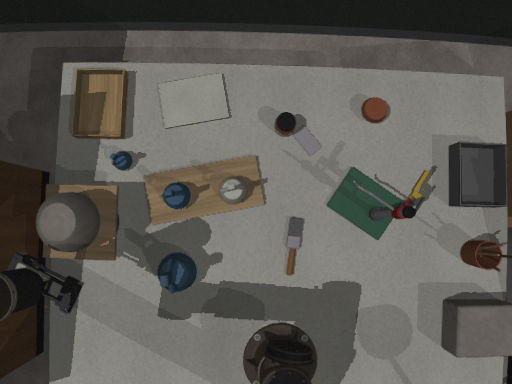

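View pics/wrist0.png

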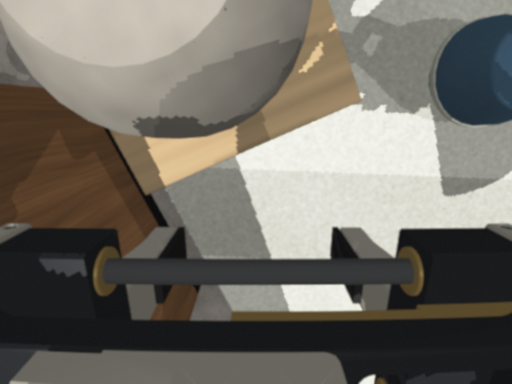

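The blue bells in the scene view are at (325,235) on the ware board, (343,180) large on the table and (368,288) small on the table. The one on the board fits, since it is the middle-sized one and stands beside the white bell. I'll confirm this in enlarged crops.

```bash
python3 - <<'E'
import cv2,numpy as np
s=cv2.imread("pics/scene0.png");t=cv2.imread("pics/top0.png")
def c(im,x,y,w,h,f): return cv2.resize(im[y:y+h,x:x+w],None,fx=f,fy=f,interpolation=cv2.INTER_CUBIC)
a=c(s,230,140,160,170,3.5);cv2.imwrite("pics/c1.png",a)
cv2.imwrite("pics/c2.png",c(t,140,140,130,160,3.7))
cv2.imwrite("pics/c3.png",c(t,320,150,130,100,6))
cv2.imwrite("pics/c4.png",c(s,110,100,110,115,5))
E
```

```text
(no output)
```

View pics/c1.png

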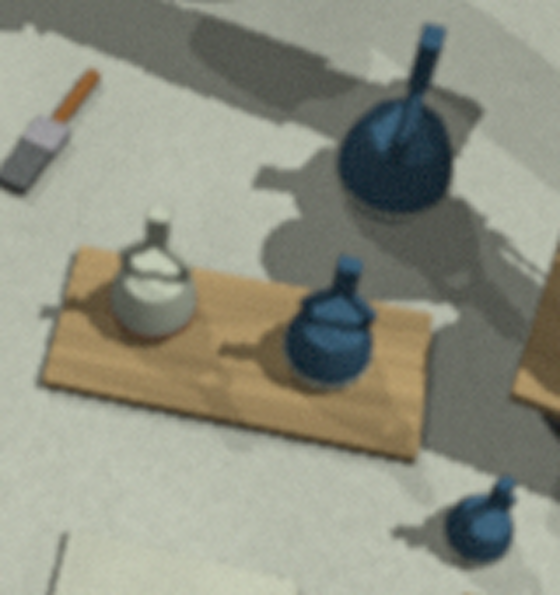

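View pics/c2.png

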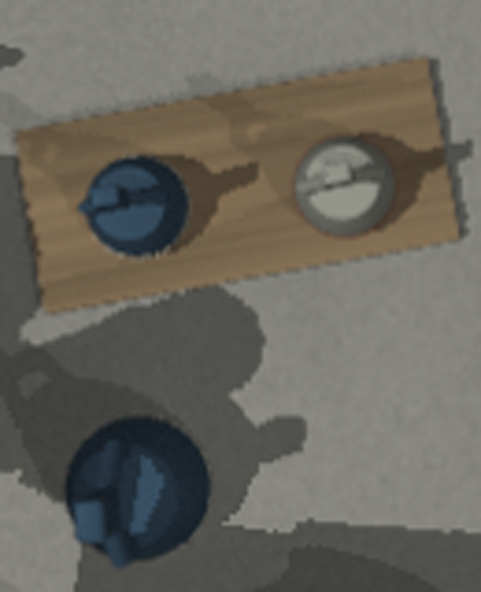

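View pics/c3.png

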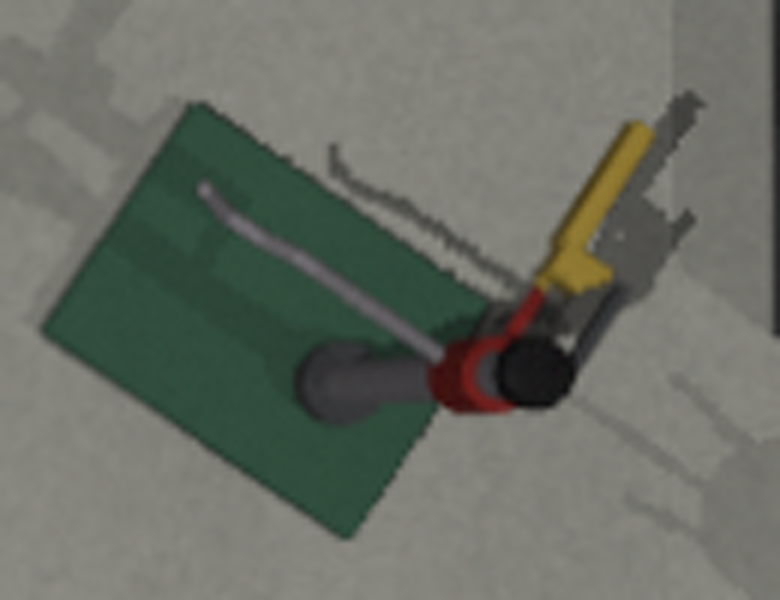

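View pics/c4.png

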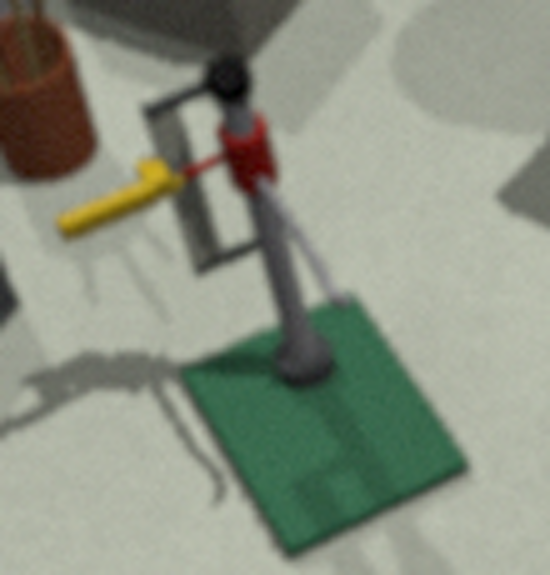

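The crops confirm it: the middle-sized blue bell with the white band is on the board, about (325,235) in scene and (176,195) in top. The white bell is beside it. The hook points to image upper-left in the top view, with its tip at about (354,181), the cap at (409,212) and the yellow bar up to (426,171). Next I'll measure these.

```bash
cat > h.py <<'E'
import numpy as np,cv2,pickle
def ray(s,px):
    p=cv2.undistortPoints(np.array([[px]],float),s["camera_matrix"],s["dist_coeffs"])[0,0]
    R,t=s["R"],np.ravel(s["t"])
    return -R.T@t, R.T@np.array([p[0],p[1],1])
def onz(s,px,z):
    o,d=ray(s,px); return o+d*(z-o[2])/d[2]
def tri(s1,p1,s2,p2):
    o1,d1=ray(s1,p1);o2,d2=ray(s2,p2)
    d1/=np.linalg.norm(d1);d2/=np.linalg.norm(d2)
    k=np.linalg.lstsq(np.c_[d1,-d2],o2-o1,rcond=None)[0]
    a,b=o1+k[0]*d1,o2+k[1]*d2
    return (a+b)/2,np.linalg.norm(a-b)
def proj(s,X):
    r,_=cv2.Rodrigues(s["R"]); return cv2.projectPoints(np.array(X,float).reshape(-1,3),r,np.ravel(s["t"]),s["camera_matrix"],s["dist_coeffs"])[0][:,0]
E
python3 - <<'E'
from h import *
S=pickle.load(open("scene0.pkl","rb"));T=pickle.load(open("top0.pkl","rb"))
hsv=cv2.cvtColor(T["frame"],cv2.COLOR_RGB2HSV); hs=cv2.cvtColor(S["frame"],cv2.COLOR_RGB2HSV)
def c(o,x,y,f): return (o[0]+(x+.5)/f-.5,o[1]+(y+.5)/f-.5)
cap_t=c((320,150),536,372,6)
print("cap",onz(T,cap_t,.326), tri(T,cap_t,S,c((110,100),228,74,5)))
tip_t=c((320,150),204,187,6)
print("tip",onz(T,tip_t,.249),tri(T,tip_t,S,c((110,100),342,298,5)))
print("marker end",tri(T,c((320,150),638,130,6),S,c((110,100),66,225,5)))
# green plate
g=((hsv[...,0]>60)&(hsv[...,0]<90)&(hsv[...,1]>90)).astype(np.uint8)
cs=max(cv2.findContours(g,0,2)[0],key=cv2.contourArea)
print("green",cv2.minAreaRect(cs))
for x,y in [(197,103),(43,328),(347,540)]: print(onz(T,c((320,150),x,y,6),.016))
# board
b=((hsv[...,0]>8)&(hsv[...,0]<25)&(hsv[...,1]>70)).astype(np.uint8)
b[:,:120]=0;b[:140]=0;b[230:]=0;b[:,270:]=0
cs=max(cv2.findContours(b,0,2)[0],key=cv2.contourArea)
q=[onz(T,p,.018) for p in cv2.boxPoints(cv2.minAreaRect(cs))];print("board",np.round(q,3).tolist())
# blue blob in top
bl=((hsv[...,0]>95)&(hsv[...,0]<120)&(hsv[...,1]>110)).astype(np.uint8)
n,l,st,ce=cv2.connectedComponentsWithStats(bl)
for i in range(1,n):
    if st[i,4]>60: print(st[i],ce[i])
t=T["frame"][175:215,155:200][...,::-1]
cv2.imwrite("pics/b1.png",cv2.resize(t,None,fx=14,fy=14,interpolation=cv2.INTER_CUBIC))
t=S["frame"][205:255,300:350][...,::-1]
cv2.imwrite("pics/b2.png",cv2.resize(t,None,fx=12,fy=12,interpolation=cv2.INTER_CUBIC))
E
```

```text
cap [ 0.46850147 -0.29026089  0.326     ] (array([ 0.46886732, -0.29186906,  0.32347782]), np.float64(0.0014262330479965842))
tip [ 0.54851831 -0.16747158  0.249     ] (array([ 0.54953122, -0.16972077,  0.24750594]), np.float64(0.004059321057479768))
marker end (array([ 0.57882668, -0.36143601,  0.25763892]), np.float64(5.7686129822215095e-05))
green ((364.9146728515625, 203.31019592285156), (61.603580474853516, 45.29254913330078), 34.82448959350586)
[ 0.6152698  -0.21732838  0.016     ]
[ 0.4936685  -0.13676728  0.016     ]
[ 0.38573996 -0.30103826  0.016     ]
board [[0.569, 0.448, 0.018], [0.643, 0.094, 0.018], [0.489, 0.062, 0.018], [0.415, 0.413, 0.018]]
[164 188  19  18  91] [172.91208791 197.78021978]
[174 263   9  24  73] [178.26027397 274.93150685]
```

View pics/b1.png

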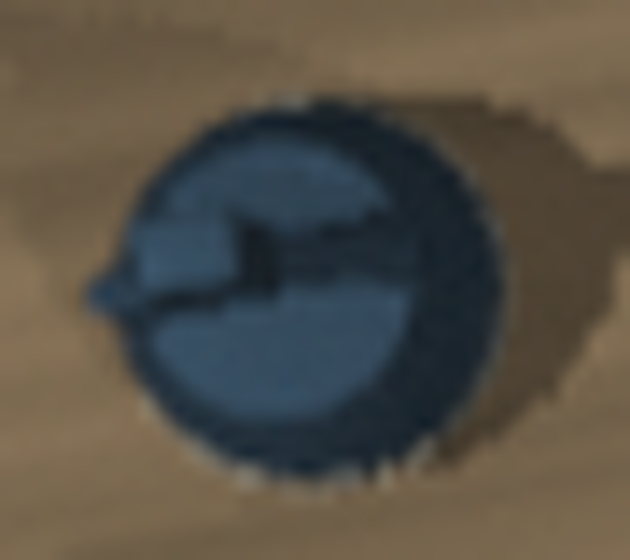

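View pics/b2.png

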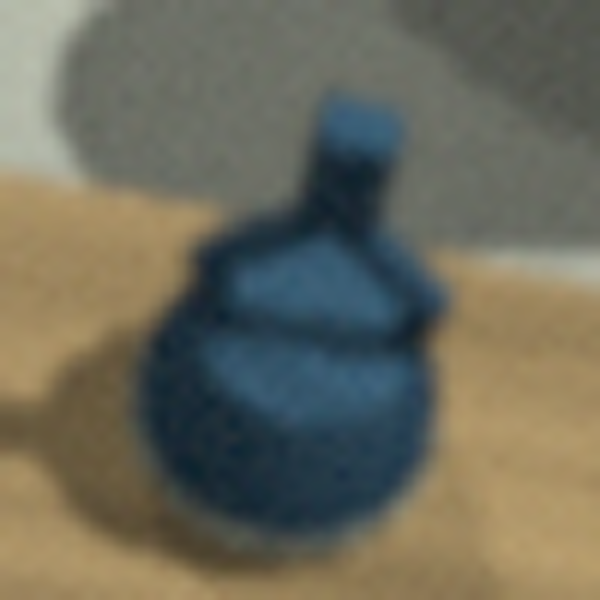

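```bash
python3 - <<'E'
from h import *
S=pickle.load(open("scene0.pkl","rb"));T=pickle.load(open("top0.pkl","rb"))
c=lambda o,x,y,f:(o[0]+(x+.5)/f-.5,o[1]+(y+.5)/f-.5)
t=lambda x,y:c((155,175),x,y,14)
s=lambda x,y:c((300,205),x,y,12)
print("tab",onz(T,t(187,252),.19),onz(S,s(362,127),.19),tri(T,t(187,252),S,s(362,127)))
print("shoulder",onz(T,t(283,283),.088))
print("Lfoot",tri(T,t(95,290),S,s(445,300)))
for z in (.09,.1,.11): print(z,onz(T,t(95,290),z),onz(S,s(445,300),z),onz(S,s(195,262),z),onz(T,t(412,250),z))
# tab edge direction
a,b=onz(T,t(140,228),.19),onz(T,t(228,215),.19);print((b-a),np.degrees(np.arctan2((b-a)[0],-(b-a)[1])))
a,b=onz(S,s(330,100),.19),onz(S,s(405,112),.19);print((b-a))
a,b=onz(S,s(320,145),.19),onz(S,s(392,158),.19);print((b-a))
E
```

```text
tab [0.50744918 0.33255458 0.19      ] [0.5092123  0.33199814 0.19      ] (array([0.50773627, 0.33237957, 0.18814041]), np.float64(0.0011112838681701937))
shoulder [0.50710158 0.3312355  0.088     ]
Lfoot (array([0.50324415, 0.36505976, 0.11731818]), np.float64(0.0011865750830608846))
0.09 [0.50440641 0.37128952 0.09      ] [0.48646838 0.3635458  0.09      ] [0.50373815 0.29773202 0.09      ] [0.51479603 0.3034563  0.09      ]
0.1 [0.50391038 0.36921812 0.1       ] [0.49270548 0.36390019 0.1       ] [0.50982527 0.29865796 0.1       ] [0.51422071 0.30190254 0.1       ]
0.11 [0.50341434 0.36714672 0.11      ] [0.49894258 0.36425458 0.11      ] [0.5159124 0.2995839 0.11     ] [0.51364539 0.30034878 0.11      ]
[ 0.00303724 -0.01740861  0.        ] 9.896653080973941
[-0.00458639  0.01854477  0.        ]
[-0.00397812  0.01782881  0.        ]
```

```bash
cat >> h.py <<'E'
from plant import sensors,cams
from scipy.spatial.transform import Rotation as Ro
def go(p,yaw):
    o=sensors.get_obs();R=Ro.from_euler('xyz',o["orientation"],degrees=True)
    G=Ro.from_euler('xyz',[180,0,yaw],degrees=True)
    print("clk",round(o["clock"],2),"pos",o["tool_pos"].round(4),"rpy",o["orientation"].round(2),"q6",o["joint_pos"][5].round(1),"F",o["force"].round(2),"open",round(o["opening"],4))
    print("shift cm",(R.inv().apply(np.array(p)-o["tool_pos"])*100).round(2),"turn",(R.inv()*G).as_rotvec().round(4))
E
python3 -c "
from h import *
go([.508,.332,.30],10.5)"
```

```text
clk 0.15 pos [0.2688 0.6188 0.2258] rpy [ 1.7993e+02 -1.0000e-02 -2.3480e+01] q6 -16.5 F [-1.18 -0.16  0.25] open 0.0876
shift cm [33.37 16.78 -7.39] turn [ 1.300e-03  2.000e-04 -5.931e-01]
```

{"api": "move_arm", "payload": {
  "commands": [
    [5,0,0,-5,0,0,0],
    [5,4,2,-7.4,0,0,-0.1],
    [5,9.5,4.8,-7.4,0,0,-0.25],
    [5,15,7.5,-7.4,0,0,-0.4],
    [5,20.5,10.3,-7.4,0,0,-0.52],
    [5,26,13,-7.4,0,0,-0.593],
    [5,31,15.5,-7.4,0,0,-0.593],
    [5,33.4,16.8,-7.4,0,0,-0.593]
  ]
}}

```text
clock: 1.15
tool_pos: [0.5096, 0.3295, 0.3004]
orientation: [180.0, 0.0, 10.4]
force: [-0.9, 1.5, -0.4]
opening: 0.0501
```

```bash
python3 -c "
from h import *
go([.508,.332,.156],10.5)
s=cams.snapshot('wrist');pickle.dump(s,open('w1.pkl','wb'))
cv2.imwrite('pics/w1.png',s['frame'][...,::-1])
print(proj(s,[.508,.332,.19]))"
```

```text
clk 1.15 pos [0.5096 0.3295 0.3004] rpy [1.7998e+02 2.0000e-02 1.0370e+01] q6 49.1 F [-0.92  1.55 -0.4 ] open 0.0501
shift cm [-0.11 -0.28 14.44] turn [ 0.0003  0.0004 -0.0022]
[[256.00678456 193.30162904]]
```

View pics/w1.png

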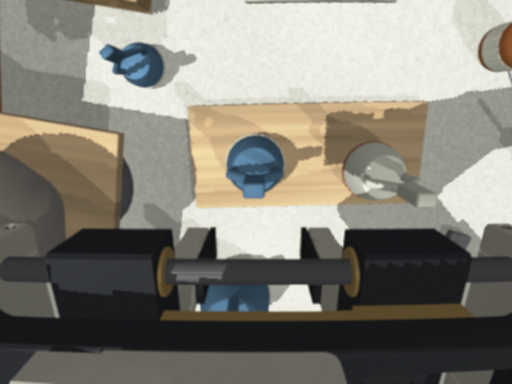

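The wrist view shows the blue bell's tab near (254,188), between the jaws, and the white bell at (375,172). I'll enlarge it to refine the tab position and yaw.

```bash
python3 -c "
from h import *
s=pickle.load(open('w1.pkl','rb'))
im=s['frame'][125:205,215:295][...,::-1]
im=cv2.resize(im,None,fx=7,fy=7,interpolation=cv2.INTER_CUBIC)
cv2.imwrite('pics/w1c.png',im)"
```

```text
(no output)
```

View pics/w1c.png

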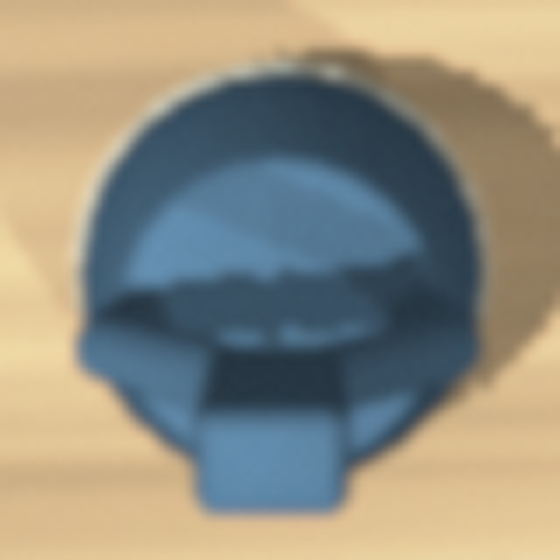

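```bash
python3 -c "
from h import *
s=pickle.load(open('w1.pkl','rb'))
print(onz(s,(253.4,190.6),.19),onz(s,(215+278/7,125+490/7-0),.088))
go([.5095,.3335,.156],10.5)"
```

```text
[0.5102409  0.33498313 0.19      ] [0.47612888 0.32861787 0.088     ]
clk 1.2 pos [0.5106 0.3281 0.3004] rpy [1.7994e+02 2.0000e-02 1.0330e+01] q6 49.2 F [ 0.35 -0.45 -0.19] open 0.0501
shift cm [-1.000e-02 -5.700e-01  1.444e+01] turn [ 0.0011  0.0004 -0.0029]
```

{"api": "move_arm", "payload": {
  "commands": [
    [5,-0.1,-0.5,0,0,0,0],
    [5,-0.1,-0.5,3,0,0,0],
    [5,-0.1,-0.5,6,0,0,0],
    [5,-0.1,-0.5,9,0,0,0],
    [5,-0.1,-0.5,11.5,0,0,0],
    [5,-0.1,-0.5,13.5,0,0,0],
    [5,-0.1,-0.5,14.4,0,0,0],
    [5,-0.1,-0.5,14.4,0,0,0]
  ]
}}

```text
clock: 2.2
tool_pos: [0.506, 0.3371, 0.1562]
orientation: [180.0, 0.0, 10.5]
force: [1.1, -0.3, 1.1]
opening: 0.0498
```

```bash
python3 -c "
from h import *
go([.509,.334,.156],10.5)
s=cams.snapshot('wrist');cv2.imwrite('pics/w2.png',s['frame'][...,::-1])
s=cams.snapshot('scene');cv2.imwrite('pics/s2.png',cv2.resize(s['frame'][150:270,260:400][...,::-1],None,fx=5,fy=5,interpolation=2))
"
```

```text
clk 2.2 pos [0.506  0.3371 0.1562] rpy [1.7996e+02 4.0000e-02 1.0550e+01] q6 48.5 F [ 1.12 -0.27  1.08] open 0.0498
shift cm [0.24 0.36 0.02] turn [0.0006 0.0007 0.0008]
```

View pics/w2.png

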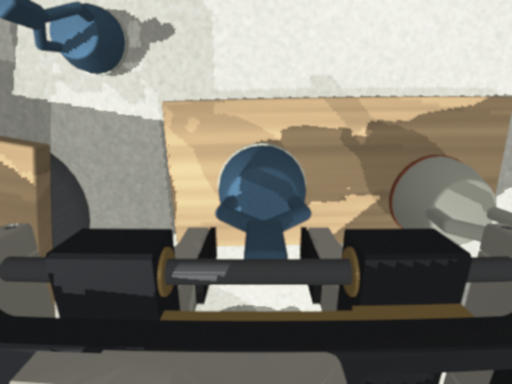

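View pics/s2.png

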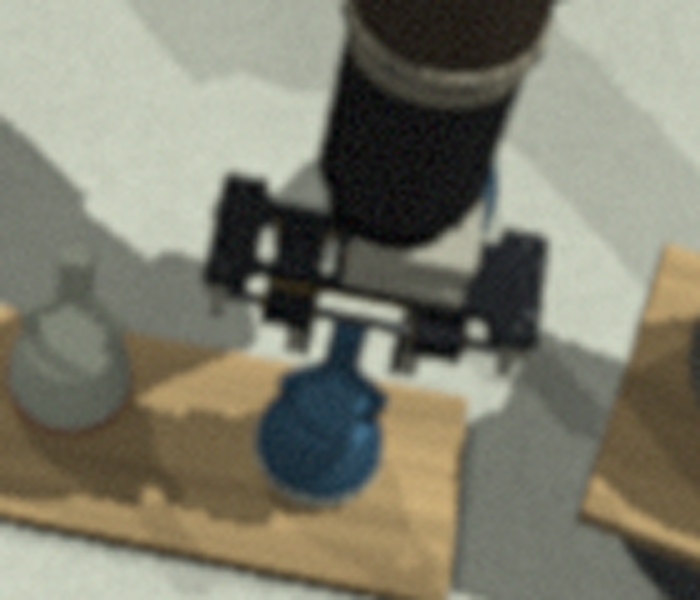

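Wrist view: the tab at (264,240) is between the pads at columns 203 to 318, nearly centred. I'll make a small correction and close.

{"api": "move_arm", "payload": {
  "commands": [
    [5,0.2,0.2,0,0,0,0],
    [5,0.2,0.2,0,0,0,0],
    [3.5,0.2,0.2,0,0,0,0],
    [2.5,0.2,0.2,0,0,0,0],
    [1.5,0.2,0.2,0,0,0,0],
    [1.5,0.2,0.2,0,0,0,0],
    [1.5,0.2,0.2,0,0,0,0],
    [1.5,0.2,0.2,0,0,0,0]
  ]
}}

```text
clock: 3.3
tool_pos: [0.5087, 0.335, 0.1565]
orientation: [180.0, 0.0, 10.5]
force: [0.2, 0.2, -0.4]
opening: 0.0222
```

```bash
python3 -c "
from h import *
go([.509,.334,.156],10.5)"
```

```text
clk 3.3 pos [0.5087 0.335  0.1565] rpy [1.7999e+02 1.0000e-02 1.0500e+01] q6 48.8 F [ 0.2   0.18 -0.37] open 0.0222
shift cm [0.01 0.1  0.05] turn [ 0.0001  0.0002 -0.0001]
```

{"api": "move_arm", "payload": {
  "commands": [
    [1.5,0,0,-1,0,0,0],
    [1.5,0,0,-4,0,0,0],
    [1.5,0,0,-8,0,0,0],
    [1.5,0,0,-12,0,0,0],
    [1.5,0,0,-16,0,0,0],
    [1.5,0,0,-19,0,0,0],
    [1.5,0,0,-20,0,0,0],
    [1.5,0,0,-20,0,0,0]
  ]
}}

```text
clock: 4.3
tool_pos: [0.5086, 0.3351, 0.3563]
orientation: [-180.0, 0.0, 10.5]
force: [-0.4, -0.7, -4.1]
opening: 0.0219
```

```bash
python3 -c "
from h import *
go([.579,-.124,.356],56.7)
s=cams.snapshot('scene');cv2.imwrite('pics/s3.png',cv2.resize(s['frame'][100:270,240:420][...,::-1],None,fx=3.5,fy=3.5,interpolation=2))
"
```

```text
clk 4.3 pos [0.5086 0.3351 0.3563] rpy [-1.7997e+02  1.0000e-02  1.0500e+01] q6 48.8 F [-0.41 -0.67 -4.1 ] open 0.0219
shift cm [-1.440e+00  4.643e+01  1.000e-02] turn [-5.000e-04  0.000e+00 -8.064e-01]
```

View pics/s3.png

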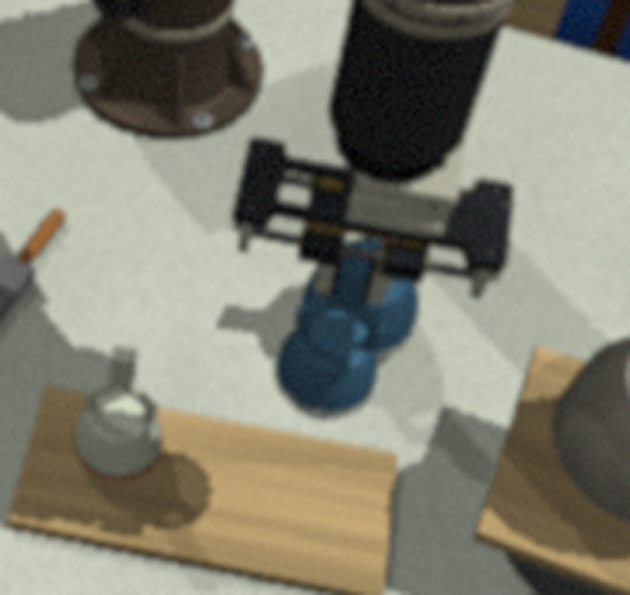

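```bash
python3 -c "
from h import *
print(sensors.get_obs()['joint_pos'].round(1))"
```

```text
[ 51.7  11.3   4.5  -0.  -83.2  48.8]
```

{"api": "move_arm", "payload": {
  "commands": [
    [1.5,0,1.5,0,0,0,-0.03],
    [1.5,-0.1,5,0,0,0,-0.1],
    [1.5,-0.3,10,0,0,0,-0.2],
    [1.5,-0.5,15,0,0,0,-0.3],
    [1.5,-0.6,20,0,0,0,-0.4],
    [1.5,-0.8,25,0,0,0,-0.5],
    [1.5,-0.9,30,0,0,0,-0.6],
    [1.5,-1.1,34,0,0,0,-0.68]
  ]
}}

```text
clock: 5.35
tool_pos: [0.5593, -0.0031, 0.3547]
orientation: [-179.9, 0.1, 49.6]
force: [-0.2, 0.2, -4.4]
opening: 0.0217
```

```bash
python3 -c "
from h import *
go([.579,-.124,.356],56.7)"
```

```text
clk 5.35 pos [ 0.5593 -0.0031  0.3547] rpy [-1.799e+02  1.300e-01  4.959e+01] q6 119.9 F [-0.17  0.16 -4.44] open 0.0217
shift cm [-7.93  9.33 -0.13] turn [-0.0019  0.0021 -0.1241]
```

{"api": "move_arm", "payload": {
  "commands": [
    [1.5,-2.5,3,0,0,0,-0.04],
    [1.5,-4.8,5.6,0,0,0,-0.08],
    [1.5,-6.6,7.8,0,0,0,-0.11],
    [1.5,-7.6,9,0,0,0,-0.124],
    [1.5,-7.9,9.3,0,0,0,-0.124],
    [1.5,-7.9,9.3,0,0,0,-0.124],
    [1.5,-7.9,9.3,0,0,0,-0.124],
    [1.5,-7.9,9.3,0,0,0,-0.124]
  ]
}}

```text
clock: 6.35
tool_pos: [0.5792, -0.1211, 0.3566]
orientation: [180.0, -0.0, 56.6]
force: [-0.0, -0.3, -3.0]
opening: 0.0216
```

```bash
python3 -c "
from h import *
go([.579,-.124,.282],56.7)
for n in ['scene','top']:
  s=cams.snapshot(n);pickle.dump(s,open(n+'4.pkl','wb'))
  x,y,w,h,f=(110,80,150,130,5) if n=='scene' else (310,110,140,140,4)
  cv2.imwrite('pics/%s4.png'%n,cv2.resize(s['frame'][y:y+h,x:x+w][...,::-1],None,fx=f,fy=f,interpolation=2))
"
```

```text
clk 6.35 pos [ 0.5792 -0.1211  0.3566] rpy [ 1.800e+02 -1.000e-02  5.661e+01] q6 139.5 F [-0.04 -0.28 -3.04] open 0.0216
shift cm [-0.25  0.14  7.46] turn [ 0.     -0.0002 -0.0016]
```

View pics/scene4.png

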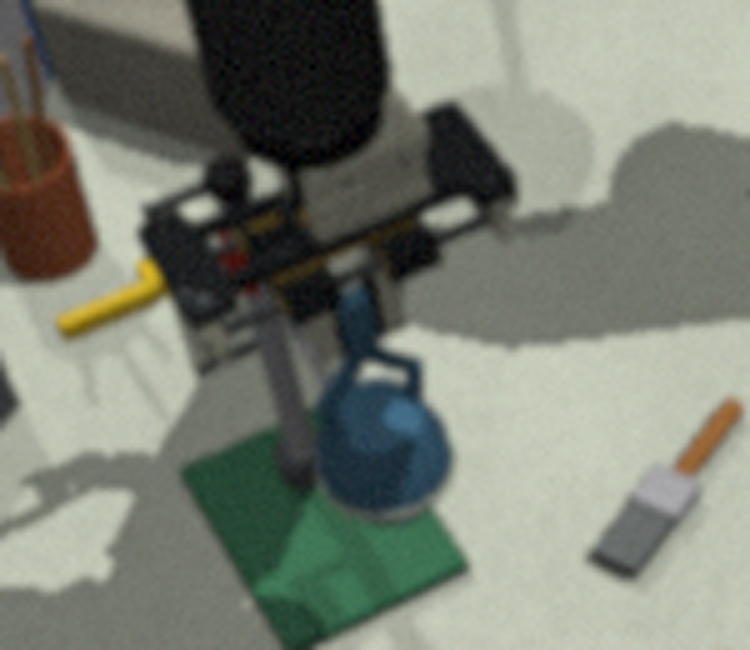

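View pics/top4.png

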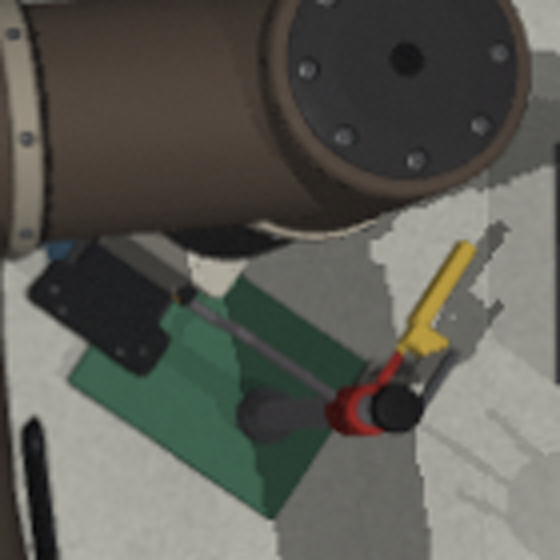

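The bell hangs straight in the grip with its loop facing the hook. I'll check my scale model by projecting its points onto the initial images.

```bash
python3 - <<'E'
from h import *
P=np.array([.4687,-.2910]);a=np.radians(56.6)
ux=-np.array([np.cos(a),np.sin(a)]);uy=np.array([-ux[1],ux[0]])
print(ux,uy)
W=lambda x,y,z:[*(P+x*ux+y*uy),z]
pts=[W(0,0,.326),W(-.147,0,.249),W(-.13,0,.229),W(-.11,0,.229),W(-.10,0,.241),W(-.03,0,.241),W(0,.046,.255),W(0,.067,.255),W(0,.134,.255)]
print(np.round([W(-.12,0,.229),W(-.147,0,.249),W(0,.118,.255)],4))
for n,(x,y,w,h,f) in dict(scene=(110,100,110,115,6),top=(320,150,130,100,6)).items():
    s=pickle.load(open(n+"0.pkl","rb"))
    im=cv2.resize(s["frame"][y:y+h,x:x+w][...,::-1],None,fx=f,fy=f,interpolation=2)
    q=proj(s,pts)
    for p in q: cv2.circle(im,tuple(int(round(v)) for v in ((p-[x,y]+.5)*f)),3,(255,0,255),1)
    cv2.imwrite("pics/ov_%s.png"%n,im)
E
```

```text
[-0.55048074 -0.83484786] [ 0.83484786 -0.55048074]
[[ 0.5348 -0.1908  0.229 ]
 [ 0.5496 -0.1683  0.249 ]
 [ 0.5672 -0.356   0.255 ]]
```

View pics/ov_scene.png

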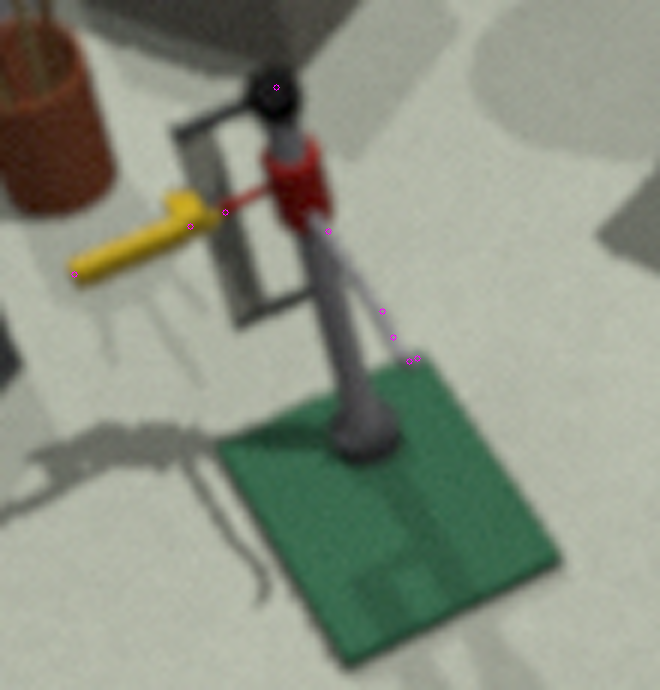

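View pics/ov_top.png

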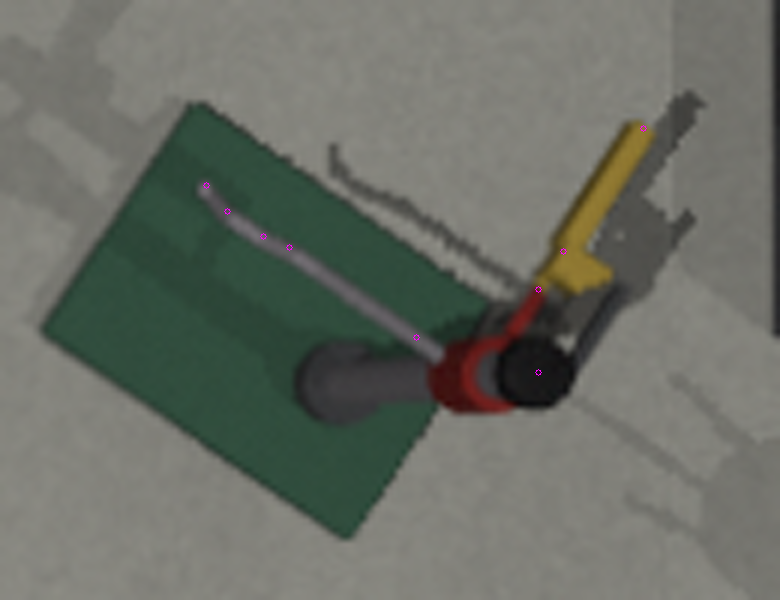

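{"api": "move_arm", "payload": {
  "commands": [
    [1.5,0,0.1,1,0,0,0],
    [1.5,0,0.1,2.5,0,0,0],
    [1.5,0,0.1,4,0,0,0],
    [1.5,0,0.1,5.5,0,0,0],
    [1.5,0,0.1,6.7,0,0,0],
    [1.5,0,0.1,7.4,0,0,0],
    [1.5,0,0.1,7.5,0,0,0],
    [1.5,0,0.1,7.5,0,0,0]
  ]
}}

```text
clock: 7.45
tool_pos: [0.5803, -0.1224, 0.282]
orientation: [180.0, -0.0, 56.6]
force: [0.6, 0.2, -2.9]
opening: 0.0214
```

```bash
cat > look.py <<'E'
import sys
from h import *
n=sys.argv[1]
go([.5348,-.1908,.2815],56.6)
o=sensors.get_obs()["tool_pos"];P=np.array([.4687,-.2910]);d=o[:2]-P
print("along -x",d@[.5505,.8348],"lat +y",d@[.8348,-.5505])
for c in ['scene','top']:
  s=cams.snapshot(c);pickle.dump(s,open(c+n+'.pkl','wb'))
  x,y,w,h,f=(120,85,100,100,6) if c=='scene' else (310,130,140,100,4)
  cv2.imwrite('pics/%s_%s.png'%(c,n),cv2.resize(s['frame'][y:y+h,x:x+w][...,::-1],None,fx=f,fy=f,interpolation=2))
E
python3 look.py 5
```

```text
clk 7.45 pos [ 0.5803 -0.1224  0.282 ] rpy [ 1.7996e+02 -2.0000e-02  5.6560e+01] q6 139.6 F [ 0.59  0.17 -2.94] open 0.0214
shift cm [-8.22 -0.03  0.05] turn [ 0.0007 -0.0003 -0.0006]
along -x 0.20223259553364992 lat +y 0.0003693321463457242
```

View pics/scene_5.png

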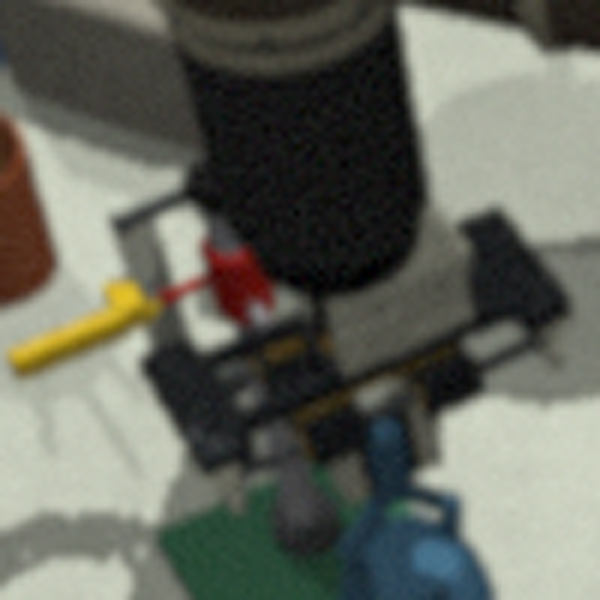

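View pics/top_5.png

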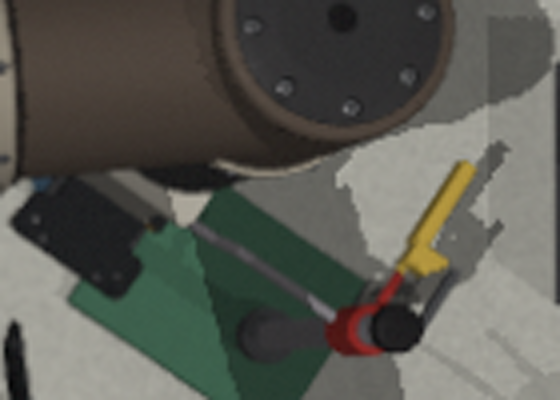

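```bash
python3 - <<'E'
from h import *
s=pickle.load(open("scene5.pkl","rb"))
c=np.array([.5803,-.1224]);a=np.radians(56.6);ty=np.array([np.sin(a),-np.cos(a)])
z0=.282-.1385
pts=[[*(c+y*ty),z0+h] for y,h in [(0,.07),(0,.122),(0,.134),(.0225,.07),(-.0225,.07),(0,0),(.0435,.04),(-.0435,.04)]]
x,y,w,h,f=170,145,60,75,8
im=cv2.resize(s["frame"][y:y+h,x:x+w][...,::-1],None,fx=f,fy=f,interpolation=2)
for p in proj(s,pts): cv2.circle(im,tuple(int(round(v)) for v in ((p-[x,y]+.5)*f)),3,(255,0,255),1)
cv2.imwrite("pics/ov5.png",im)
E
```

```text
(no output)
```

View pics/ov5.png

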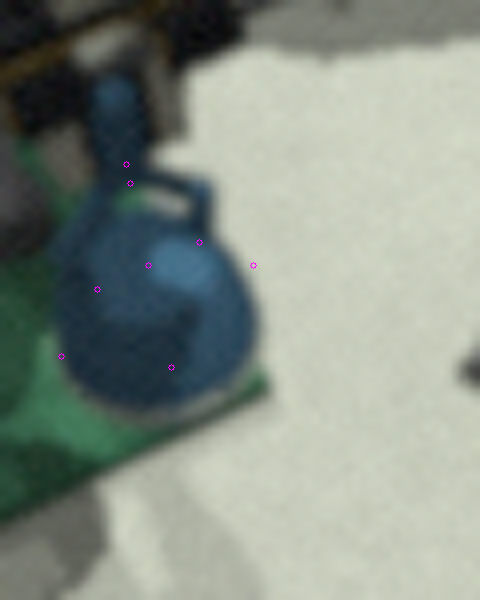

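```bash
python3 - <<'E'
from h import *
P=np.array([.4687,-.2910]);a=np.radians(56.6)
ux=-np.array([np.cos(a),np.sin(a)]);uy=np.array([-ux[1],ux[0]])
W=lambda x,y,z:[*(P+x*ux+y*uy),z]
for n,(x,y,w,h,f) in dict(scene=(155,125,32,42,14),top=(345,172,55,45,13)).items():
    s=pickle.load(open(n+"0.pkl","rb"))
    im=cv2.resize(s["frame"][y:y+h,x:x+w][...,::-1],None,fx=f,fy=f,interpolation=2)
    for l,col in [(-.004,(0,255,255)),(0,(255,0,255)),(.004,(255,255,0))]:
        q=proj(s,[W(-t,l,.237) for t in np.linspace(.03,.1,15)]+[W(-.12,l,.225),W(-.147,l,.249)])
        for p in q: cv2.circle(im,tuple(int(round(v)) for v in ((p-[x,y]+.5)*f)),2,col,-1)
    cv2.imwrite("pics/hk_%s.png"%n,im)
E
```

```text
(no output)
```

View pics/hk_scene.png

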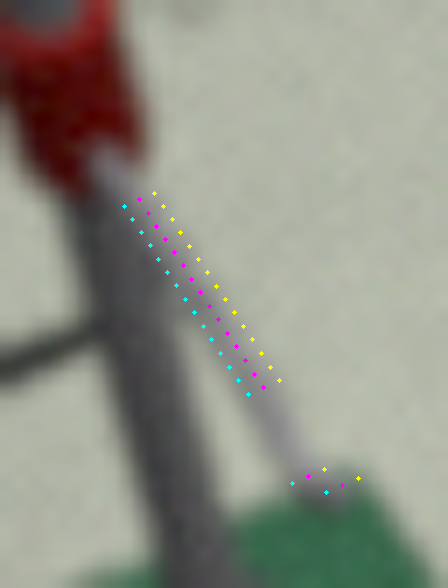

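View pics/hk_top.png

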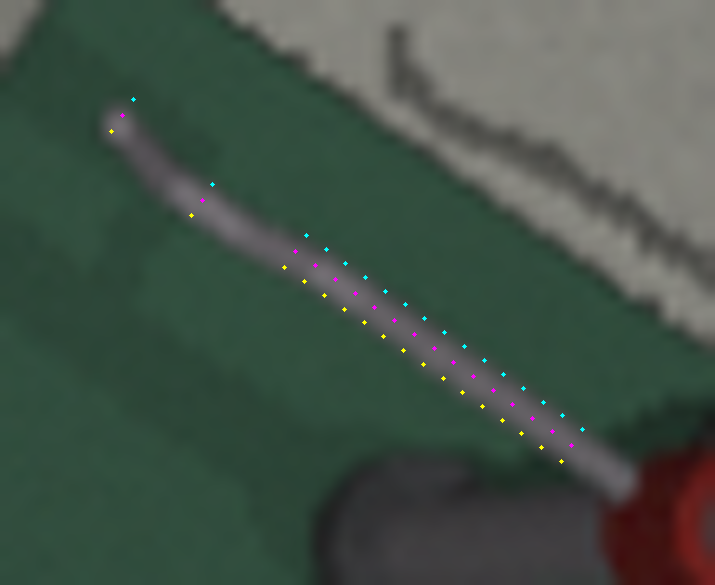

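{"api": "move_arm", "payload": {
  "commands": [
    [1.5,-0.8,0,0,0,0,0],
    [1.5,-2,0,0,0,0,0],
    [1.5,-3.2,0,0,0,0,0],
    [1.5,-4.4,0,0,0,0,0],
    [1.5,-5.3,0,0,0,0,0],
    [1.5,-5.8,0,0,0,0,0],
    [1.5,-6,0,0,0,0,0],
    [1.5,-6,0,0,0,0,0]
  ]
}}

```text
clock: 8.55
tool_pos: [0.5471, -0.1723, 0.2815]
orientation: [180.0, -0.0, 56.6]
force: [0.5, -0.8, -4.4]
opening: 0.0217
```

```bash
python3 look.py 6
```

```text
clk 8.55 pos [ 0.5471 -0.1723  0.2815] rpy [ 1.800e+02 -1.000e-02  5.656e+01] q6 144.5 F [ 0.54 -0.77 -4.4 ] open 0.0217
shift cm [-2.22 -0.01  0.  ] turn [ 0.0001 -0.0001 -0.0007]
along -x 0.14224029631661014 lat +y 0.00011537339662517167
```

View pics/scene_6.png

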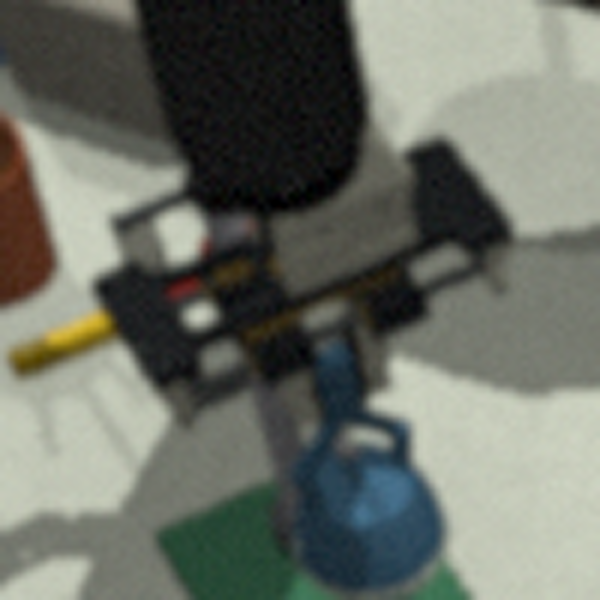

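The hook tip, at about (355,470) in the crop, has come through the loop without contact. I'll move on to above the seat.

{"api": "move_arm", "payload": {
  "commands": [
    [1.5,-0.5,0,0,0,0,0],
    [1.5,-1.1,0,0,0,0,0],
    [1.5,-1.6,0,0,0,0,0],
    [1.5,-1.95,0,0,0,0,0],
    [1.5,-2.1,0,0,0,0,0],
    [1.5,-2.1,0,0,0,0,0],
    [1.5,-2.1,0,0,0,0,0],
    [1.5,-2.1,0,0,0,0,0]
  ]
}}

```text
clock: 9.65
tool_pos: [0.5355, -0.1898, 0.2815]
orientation: [-180.0, 0.0, 56.6]
force: [-0.4, -0.4, -3.1]
opening: 0.0217
```

```bash
python3 look.py 7
```

```text
clk 9.65 pos [ 0.5355 -0.1898  0.2815] rpy [-180.      0.     56.57] q6 146.4 F [-0.38 -0.42 -3.05] open 0.0217
shift cm [-0.12 -0.    0.  ] turn [-0.      0.     -0.0005]
along -x 0.12125864504673653 lat +y 5.0525109820541226e-05
```

View pics/scene_7.png

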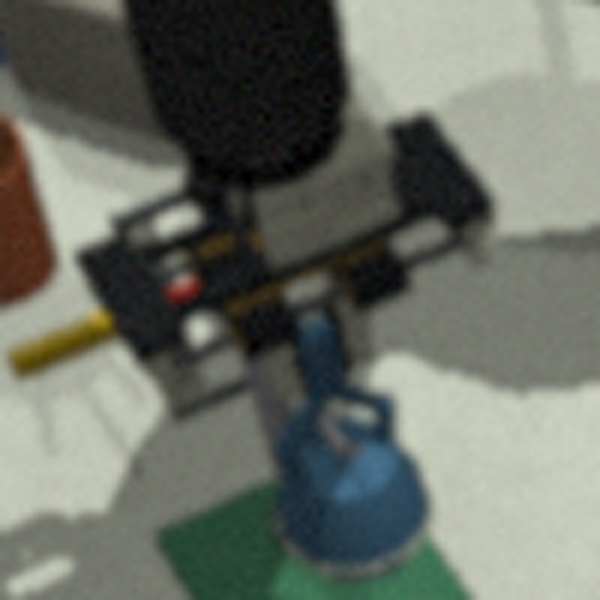

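{"api": "move_arm", "payload": {
  "commands": [
    [1.5,0,0,0.5,0,0,0],
    [1.5,0,0,1.1,0,0,0],
    [1.5,0,0,1.7,0,0,0],
    [1.5,0,0,2.3,0,0,0],
    [1.5,0,0,2.8,0,0,0],
    [1.5,0,0,3.2,0,0,0],
    [1.5,0,0,3.3,0,0,0],
    [1.5,0,0,3.3,0,0,0]
  ]
}}

```text
clock: 10.75
tool_pos: [0.5354, -0.1899, 0.2486]
orientation: [-180.0, 0.0, 56.6]
force: [-1.2, -0.4, -3.5]
opening: 0.0225
```

```bash
python3 look.py 8; python3 -c "
from plant import sensors,cams
import numpy as np
f=[]
for i in range(8):
  f.append(sensors.get_obs()['force']); cams.snapshot('wrist')
print(np.round(f,2)[:,2], np.mean(f,0))"
```

```text
clk 10.75 pos [ 0.5354 -0.1899  0.2486] rpy [-1.7999e+02  1.0000e-02  5.6560e+01] q6 146.4 F [-1.23 -0.37 -3.47] open 0.0225
shift cm [-0.11  0.   -3.29] turn [-0.0002  0.0001 -0.0007]
along -x 0.12111592321842843 lat +y -1.4157650917200577e-05
[-3.97 -2.44 -3.33 -3.34 -3.38 -3.42 -2.86 -3.15] [-0.4106755   0.57246507 -3.23647387]
```

View pics/scene_8.png

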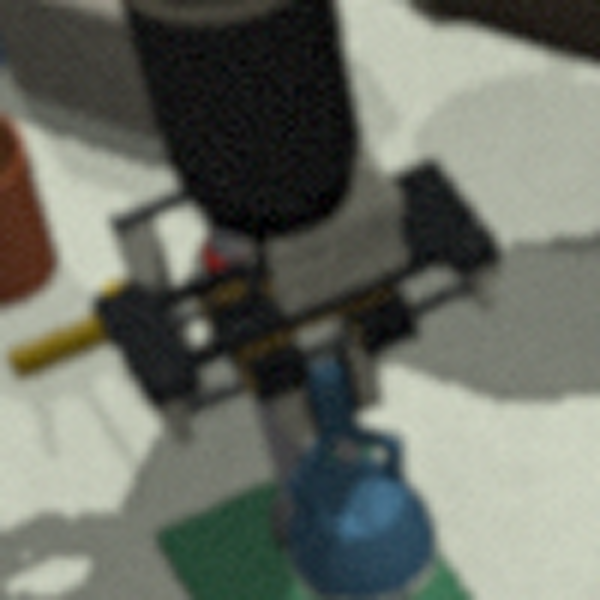

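The hook still shows inside the loop just below its peak. I'll lower onto the spring while watching the force.

{"api": "move_arm", "payload": {
  "commands": [
    [1.5,0,0,0.3,0,0,0],
    [1.5,0,0,0.7,0,0,0],
    [1.5,0,0,1.1,0,0,0],
    [1.5,0,0,1.5,0,0,0],
    [1.5,0,0,1.9,0,0,0],
    [1.5,0,0,2.2,0,0,0],
    [1.5,0,0,2.3,0,0,0],
    [1.5,0,0,2.3,0,0,0]
  ]
}}

```text
clock: 12.25
tool_pos: [0.5353, -0.1899, 0.2256]
orientation: [-180.0, 0.0, 56.6]
force: [-1.3, 1.5, -1.3]
opening: 0.0218
```

```bash
cat > fz.py <<'E'
from plant import sensors,cams
import numpy as np
f=[]
for i in range(6):
  f.append(sensors.get_obs()['force']); cams.snapshot('wrist')
print("mean F",np.mean(f,0).round(2),"z",np.round(f,2)[:,2])
E
python3 look.py 9; python3 fz.py
```

```text
clk 12.25 pos [ 0.5353 -0.1899  0.2256] rpy [-1.7999e+02  1.0000e-02  5.6560e+01] q6 146.4 F [-1.29  1.54 -1.31] open 0.0218
shift cm [-0.11  0.01 -5.59] turn [-0.0002  0.0001 -0.0006]
along -x 0.12110558056588205 lat +y -4.458922516306718e-05
mean F [-1.81  0.73 -0.97] z [-0.72 -0.96 -1.24 -1.66 -0.95 -0.32]
```

View pics/scene_9.png

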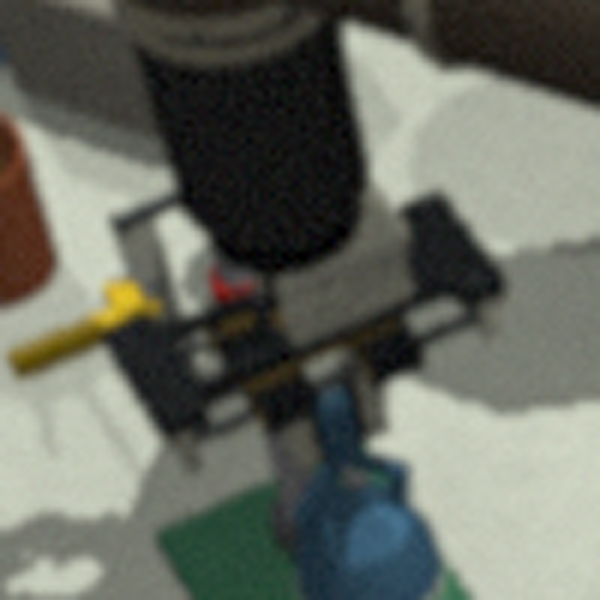

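{"api": "move_arm", "payload": {
  "commands": [
    [1.5,0,0,0.2,0,0,0],
    [1.5,0,0,0.4,0,0,0],
    [1.5,0,0,0.6,0,0,0],
    [1.5,0,0,0.8,0,0,0],
    [1.5,0,0,1.0,0,0,0],
    [1.5,0,0,1.1,0,0,0],
    [1.5,0,0,1.1,0,0,0],
    [1.5,0,0,1.1,0,0,0]
  ]
}}

```text
clock: 13.65
tool_pos: [0.5354, -0.1899, 0.2146]
orientation: [180.0, 0.0, 56.6]
force: [-2.5, 0.6, -0.2]
opening: 0.0218
```

```bash
python3 look.py 10; python3 fz.py
```

```text
clk 13.65 pos [ 0.5354 -0.1899  0.2146] rpy [180.     0.    56.56] q6 146.4 F [-2.45  0.61 -0.21] open 0.0218
shift cm [-0.11 -0.   -6.69] turn [ 0.      0.     -0.0007]
along -x 0.12112609329877963 lat +y 5.805328328592329e-05
mean F [-2.18  1.15 -0.16] z [-0.82 -0.38  0.35  1.04 -1.2   0.08]
```

View pics/scene_10.png

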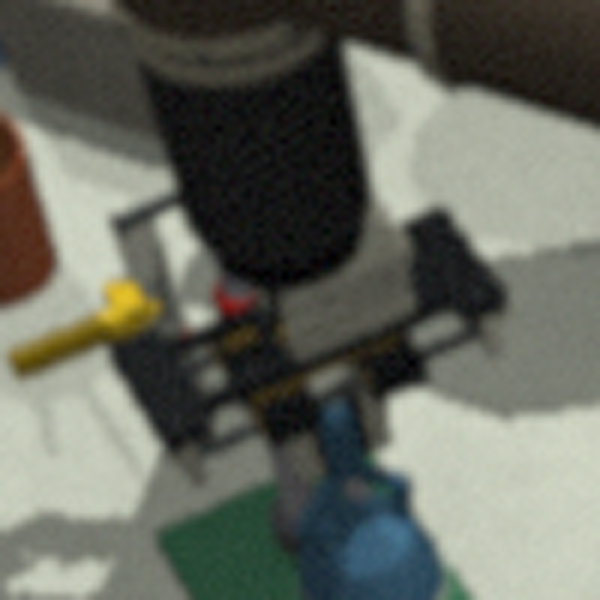

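View pics/top_10.png

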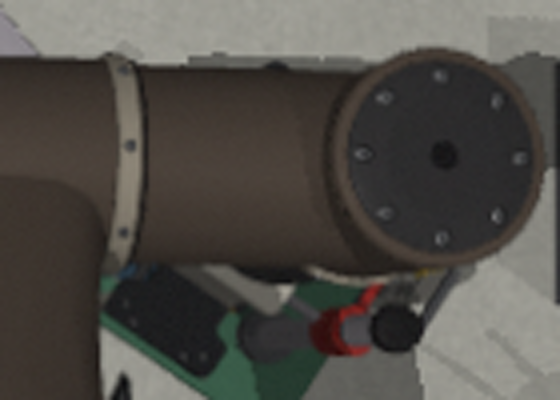

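The wrist force is about zero, so the spring carries the bell. There is a side force of about 2.4 N towards tool -y. I'll relax that by 2 mm, then open.

{"api": "move_arm", "payload": {
  "commands": [
    [1.5,0,-0.1,0,0,0,0],
    [1.5,0,-0.2,0,0,0,0],
    [1.5,0,-0.2,0.05,0,0,0],
    [1.5,0,-0.2,0.1,0,0,0],
    [2.4,0,-0.2,0.1,0,0,0],
    [3,0,-0.2,0.1,0,0,0],
    [4,0,-0.2,0.1,0,0,0],
    [5,0,-0.2,0.1,0,0,0]
  ]
}}

```text
clock: 15.05
tool_pos: [0.5336, -0.1887, 0.2134]
orientation: [-180.0, 0.0, 56.6]
force: [0.2, 1.0, 0.6]
opening: 0.0446
```

```bash
python3 look.py 11
```

```text
clk 15.05 pos [ 0.5336 -0.1887  0.2134] rpy [-179.98    0.     56.56] q6 146.2 F [0.24 0.98 0.64] open 0.0446
shift cm [-0.11  0.22 -6.81] turn [-0.0004  0.     -0.0006]
along -x 0.12116379269341163 lat +y -0.00216004575685579
```

View pics/scene_11.png

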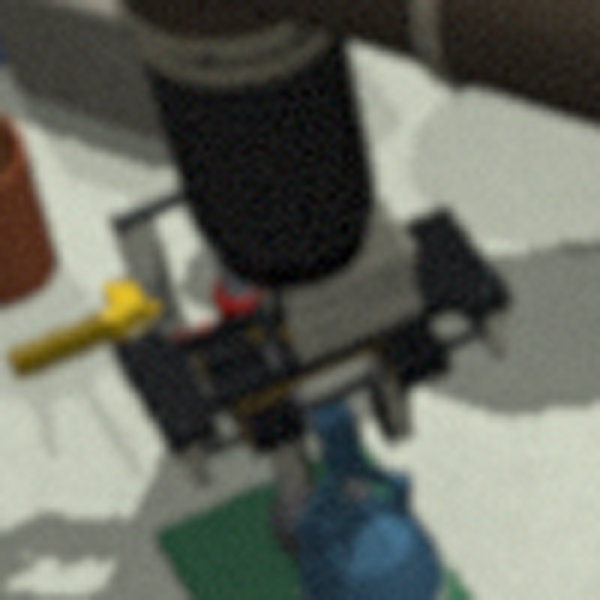

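{"api": "move_arm", "payload": {
  "commands": [
    [6,0,0,0,0,0,0],
    [6,0,0,-0.5,0,0,0],
    [6,0,0,-2,0,0,0],
    [6,0,0,-5,0,0,0],
    [6,0,0,-9,0,0,0],
    [6,0,0,-13,0,0,0],
    [6,0,0,-16,0,0,0],
    [6,0,0,-17,0,0,0]
  ]
}}

```text
clock: 16.15
tool_pos: [0.5343, -0.189, 0.3868]
orientation: [179.8, -0.1, 56.6]
force: [-0.6, -0.8, -0.8]
opening: 0.0598
```

```bash
python3 look.py 12;python3 -c "
from h import *
go([.5672,-.356,.385],-33.4)"
```

```text
clk 16.15 pos [ 0.5343 -0.189   0.3868] rpy [ 1.7977e+02 -1.1000e-01  5.6560e+01] q6 146.2 F [-0.6  -0.76 -0.84] open 0.0598
shift cm [-0.14  0.1  10.53] turn [ 0.004  -0.0019 -0.0006]
along -x 0.12123914585248509 lat +y -0.0013868365130364623
clk 16.25 pos [ 0.534  -0.1888  0.385 ] rpy [ 1.7989e+02 -7.0000e-02  5.6560e+01] q6 146.2 F [ 0.11 -0.86 -0.06] open 0.06
shift cm [-1.212e+01  1.198e+01  1.000e-02] turn [ 6.0000e-04 -2.5000e-03  1.5701e+00]
```

View pics/scene_12.png

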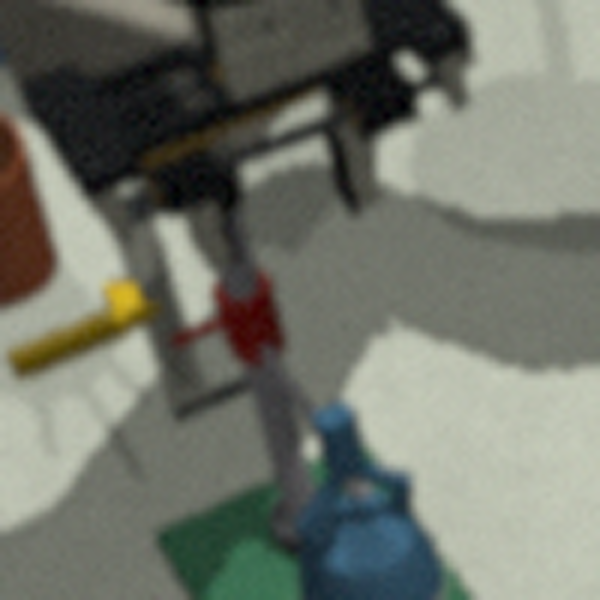

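The bell hangs on the hook, the gripper is clear, and the pointer is now below the yellow marker. I'll move over to the marker.

{"api": "move_arm", "payload": {
  "commands": [
    [6,-1,1,0,0,0,0.08],
    [6,-3,3,0,0,0,0.25],
    [6,-5,5,0,0,0,0.42],
    [6,-7,7,0,0,0,0.59],
    [6,-9,9,0,0,0,0.76],
    [6,-10.5,10.5,0,0,0,0.93],
    [6,-11.6,11.5,0,0,0,1.1],
    [6,-12.1,12,0,0,0,1.27]
  ]
}}

```text
clock: 17.25
tool_pos: [0.5669, -0.3565, 0.3815]
orientation: [-180.0, 0.2, -16.6]
force: [-0.3, -0.3, 0.8]
opening: 0.06
```

```bash
python3 -c "
from h import *
go([.5672,-.356,.385],-33.4)"
```

```text
clk 17.25 pos [ 0.5669 -0.3565  0.3815] rpy [-179.98    0.18  -16.57] q6 89.0 F [-0.27 -0.31  0.76] open 0.06
shift cm [ 0.01 -0.06 -0.35] turn [1.000e-04 3.100e-03 2.937e-01]
```

{"api": "move_arm", "payload": {
  "commands": [
    [6,0,0,0,0,0,0.15],
    [6,0,0,0,0,0,0.27],
    [6,0,0,0,0,0,0.293],
    [6,0,0,0,0,0,0.293],
    [6,0,0,0,0,0,0.293],
    [6,0,0,0,0,0,0.293],
    [6,0,0,0,0,0,0.293],
    [6,0,0,0,0,0,0.293]
  ]
}}

```text
clock: 18.25
tool_pos: [0.5672, -0.3559, 0.3836]
orientation: [-180.0, -0.0, -33.0]
force: [-0.2, 0.4, -0.0]
opening: 0.0598
```

```bash
python3 - <<'E'
from h import *
go([.5672,-.356,.24],-33.4)
for n in ['scene','top','wrist']:
  s=cams.snapshot(n);pickle.dump(s,open(n+'13.pkl','wb'))
  x,y,w,h,f={'scene':(100,85,130,110,6),'top':(340,130,110,100,6),'wrist':(0,0,512,384,1)}[n]
  cv2.imwrite('pics/%s_13.png'%n,cv2.resize(s['frame'][y:y+h,x:x+w][...,::-1],None,fx=f,fy=f,interpolation=2))
E
```

```text
clk 18.25 pos [ 0.5672 -0.3559  0.3836] rpy [-180.     -0.    -32.98] q6 72.5 F [-0.18  0.37 -0.02] open 0.0598
shift cm [0.000e+00 1.000e-02 1.436e+01] turn [-0.     -0.0001  0.0074]
```

View pics/scene_13.png

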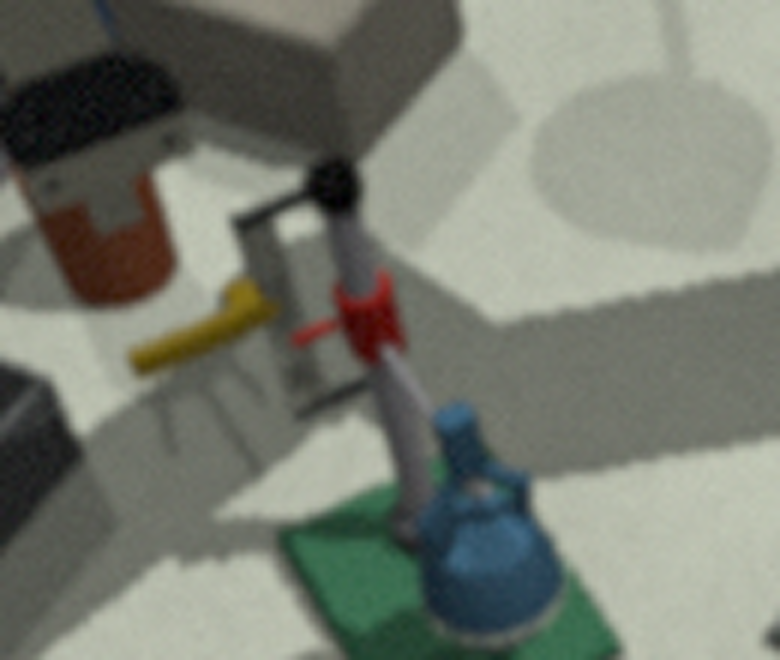

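View pics/wrist_13.png

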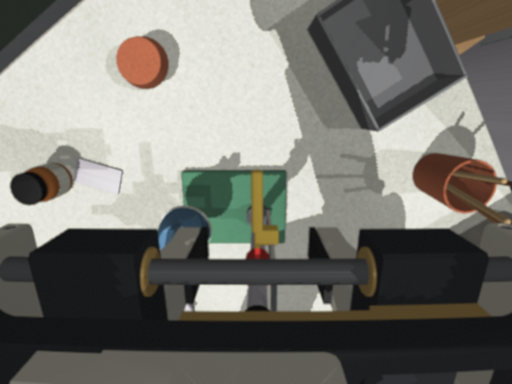

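View pics/top_13.png

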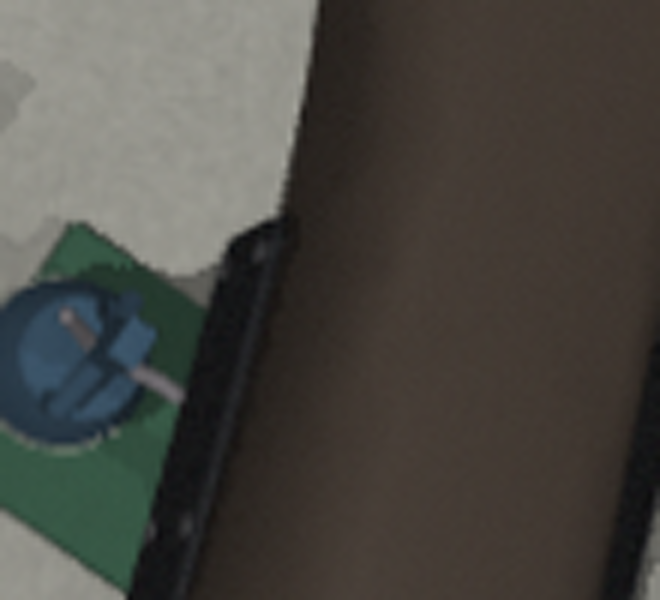

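The bell sits on the seat, with the hook tip visible in front of the loop in the top view. The yellow bar is centred at wrist column 257. The pointer tip is at about crop (297,338) and the marker block at (245,300). Next I'll measure the pointer's drop.

```bash
python3 - <<'E'
from h import *
ims=[]
for n in ['scene0','scene13']:
  s=pickle.load(open(n+'.pkl','rb'))
  ims.append(cv2.resize(s['frame'][115:160,118:175][...,::-1],None,fx=12,fy=12,interpolation=2)[:, :])
  cv2.imwrite(f'pics/p_{n}.png',ims[-1])
  P=np.array([.4687,-.2910]);a=np.radians(56.6);ux=-np.array([np.cos(a),np.sin(a)]);uy=np.array([-ux[1],ux[0]])
  for z in (.255,.225,.195): print(n,z,((proj(s,[[*(P+.046*uy),z],[*(P+.134*uy),z]])-[118,115]+.5)*12).round(0).tolist())
E
```

```text
scene0 0.255 [[354.0, 243.0], [52.0, 368.0]]
scene0 0.225 [[377.0, 317.0], [81.0, 441.0]]
scene0 0.195 [[399.0, 388.0], [109.0, 512.0]]
scene13 0.255 [[354.0, 243.0], [52.0, 368.0]]
scene13 0.225 [[377.0, 317.0], [81.0, 441.0]]
scene13 0.195 [[399.0, 388.0], [109.0, 512.0]]
```

View pics/p_scene0.png

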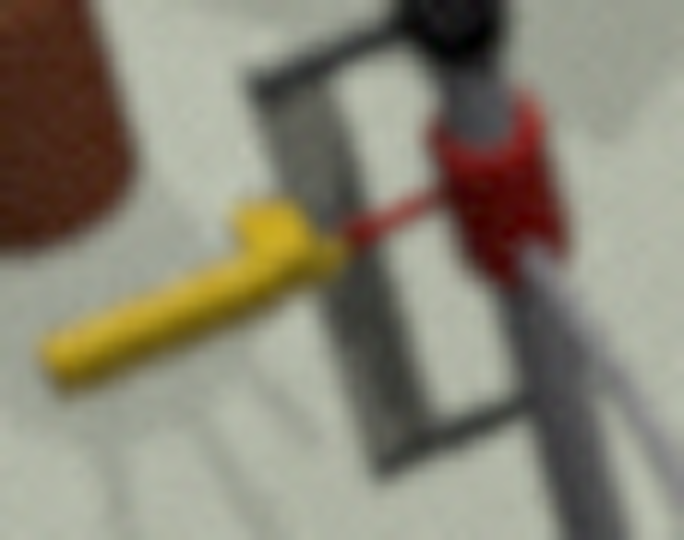

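View pics/p_scene13.png

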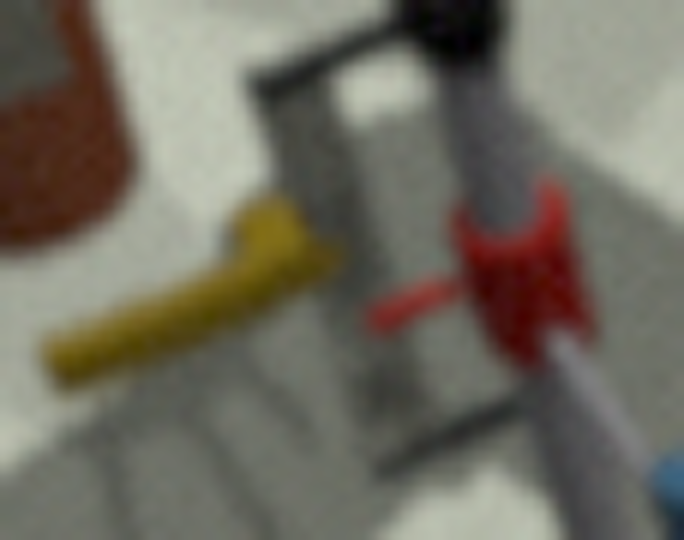

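```bash
cat > lv.py <<'E'
from h import *
import sys
P=np.array([.4687,-.2910]);a=np.radians(56.6);ux=-np.array([np.cos(a),np.sin(a)]);uy=np.array([-ux[1],ux[0]])
def level(s,kind,zs=np.linspace(.17,.27,101)):
    im=cv2.GaussianBlur(s['frame'],(3,3),0)
    hsv=cv2.cvtColor(im,cv2.COLOR_RGB2HSV).astype(int);H,Sa,V=hsv[...,0],hsv[...,1],hsv[...,2]
    if kind=='bar': m=(H>18)&(H<35)&(Sa>110); y0,y1=.085,.130
    else: m=((H<8)|(H>170))&(Sa>110); y0,y1=.024,.042
    best=[]
    for yy in np.linspace(y0,y1,8):
        # walk up/down image column through the model line, weighted by saturation membership
        q=proj(s,[[*(P+yy*uy),z] for z in zs])
        v=[]
        for p in q:
            c,r=p; v.append(cv2.remap(m.astype(np.float32),np.float32([[c]]),np.float32([[r]]),1)[0,0])
        v=np.array(v)
        # largest run
        l=v>.5
        if not l.any(): continue
        n,lab,st,_=cv2.connectedComponentsWithStats(l.astype(np.uint8)[:,None])
        k=1+np.argmax(st[1:,4]); idx=np.where(lab[:,0]==k)[0]
        best.append((round(yy,3),zs[idx].mean(),zs[idx].ptp() if hasattr(zs,'ptp') else np.ptp(zs[idx])))
    return np.array(best)
if __name__=="__main__":
  for n in sys.argv[1:]:
    s=pickle.load(open(n+'.pkl','rb'))
    for k in ('bar','ptr'):
        b=level(s,k); print(n,k,(b[:,1]*1000).round(1),"w",(b[:,2]*1000).round(0),"med",np.median(b[:,1]*1000).round(2))
E
python3 lv.py scene0 scene13
```

```text
scene0 bar [256.5 255.5 254.5 255.5 256.  255.5 254.5 256. ] w [23. 23. 23. 19. 22. 23. 23. 18.] med 255.5
scene0 ptr [258.  257.5 257. ] w [ 2.  9. 12.] med 257.5
scene13 bar [254.  253.  252.  253.5 253.  253.  254.  254.5] w [20. 18. 18. 21. 20. 18. 16. 15.] med 253.25
scene13 ptr [222.  223.5 224.5 224.  225.  224.  223.5 223.5] w [ 4.  3.  5.  8.  8.  6.  9. 11.] med 223.75
```

{"api": "move_arm", "payload": {
  "commands": [
    [4,0,0,3,0,0,0.007],
    [4,0,0,6,0,0,0.007],
    [4,0,0,9,0,0,0.007],
    [4,0,0,11.5,0,0,0.007],
    [4,0,0,13.5,0,0,0.007],
    [4,0,0,14.6,0,0,0.007],
    [4,0,0,14.9,0,0,0.007],
    [4,0,0,14.9,0,0,0.007]
  ]
}}

```text
clock: 19.4
tool_pos: [0.5675, -0.3561, 0.2352]
orientation: [180.0, -0.0, -33.4]
force: [-0.4, 0.4, -0.7]
opening: 0.0397
```

```bash
cat > l2.py <<'E'
import sys
from h import *
n=sys.argv[1]
go([.5672,-.356,.235],-33.4)
for c in ['scene','wrist']:
  s=cams.snapshot(c);pickle.dump(s,open(c+n+'.pkl','wb'))
  x,y,w,h,f={'scene':(100,100,110,95,6),'wrist':(130,150,260,200,3)}[c]
  cv2.imwrite('pics/%s_%s.png'%(c,n),cv2.resize(s['frame'][y:y+h,x:x+w][...,::-1],None,fx=f,fy=f,interpolation=2))
E
python3 l2.py 14
```

```text
clk 19.4 pos [ 0.5675 -0.3561  0.2352] rpy [ 1.800e+02 -5.000e-02 -3.339e+01] q6 72.1 F [-0.36  0.35 -0.75] open 0.0397
shift cm [-0.03  0.01  0.02] turn [ 0.     -0.0008  0.0002]
```

View pics/scene_14.png

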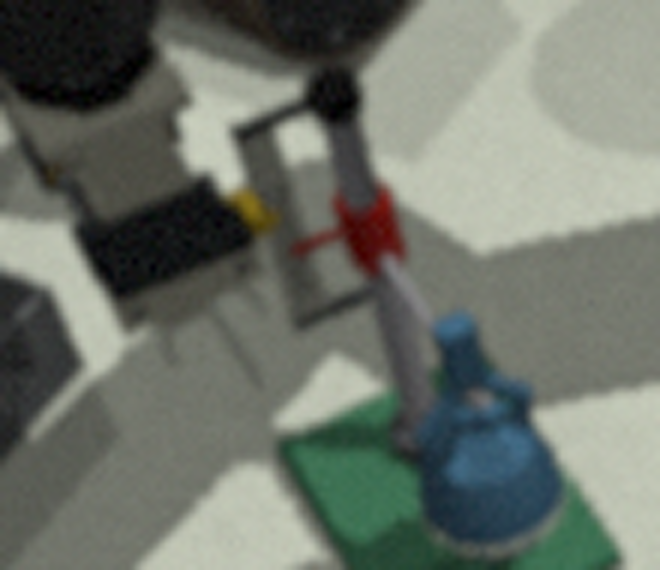

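View pics/wrist_14.png

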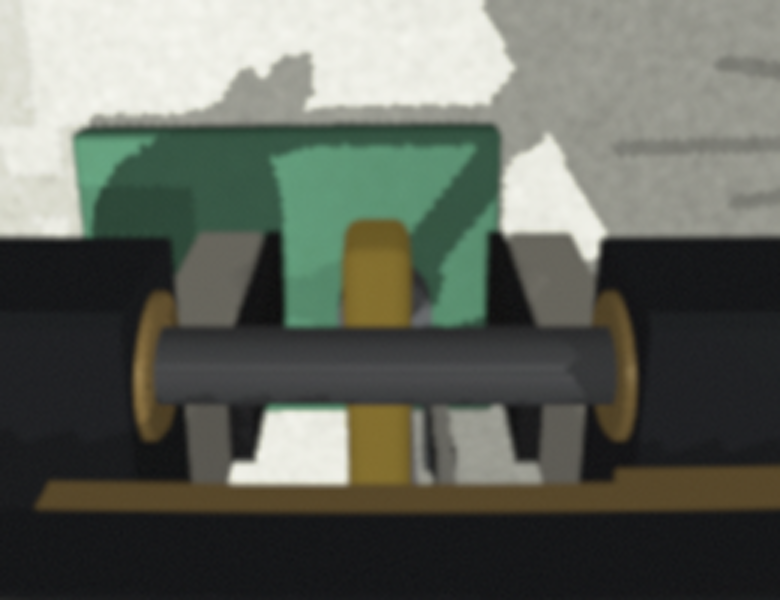

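The bar is centred between the pads at wrist crop column 378. I'll close on it.

{"api": "move_arm", "payload": {
  "commands": [
    [2,0,-0.1,0,0,0,0],
    [1.5,0,-0.1,0,0,0,0],
    [1,0,-0.1,0,0,0,0],
    [0.8,0,-0.1,0,0,0,0],
    [0.8,0,-0.1,0,0,0,0],
    [0.8,0,-0.1,0,0,0,0],
    [0.8,0,-0.1,0,0,0,0],
    [0.8,0,-0.1,0,0,0,0]
  ]
}}

```text
clock: 20.5
tool_pos: [0.5679, -0.3549, 0.2346]
orientation: [-180.0, -0.0, -33.4]
force: [1.0, 2.9, 1.0]
opening: 0.0118
```

```bash
python3 l2.py 15
```

```text
clk 20.5 pos [ 0.5679 -0.3549  0.2346] rpy [-1.7998e+02 -1.0000e-02 -3.3380e+01] q6 72.0 F [0.99 2.87 1.  ] open 0.0118
shift cm [ 0.    0.13 -0.04] turn [-0.0003 -0.0002  0.0003]
```

{"api": "move_arm", "payload": {
  "commands": [
    [0.8,0,-0.1,0.3,0,0,0],
    [0.8,0,-0.1,0.8,0,0,0],
    [0.8,0,-0.1,1.4,0,0,0],
    [0.8,0,-0.1,2,0,0,0],
    [0.8,0,-0.1,2.5,0,0,0],
    [0.8,0,-0.1,2.9,0,0,0],
    [0.8,0,-0.1,3,0,0,0],
    [0.8,0,-0.1,3,0,0,0]
  ]
}}

```text
clock: 21.6
tool_pos: [0.5681, -0.3546, 0.2043]
orientation: [180.0, 0.0, -33.4]
force: [-2.3, -5.5, 0.4]
opening: 0.0116
```

```bash
python3 l2.py 16
```

```text
clk 21.6 pos [ 0.5681 -0.3546  0.2043] rpy [ 1.7997e+02  1.0000e-02 -3.3400e+01] q6 71.9 F [-2.29 -5.47  0.38] open 0.0116
shift cm [ 0.    0.17 -3.07] turn [ 0.0006  0.0002 -0.    ]
```

View pics/scene_16.png

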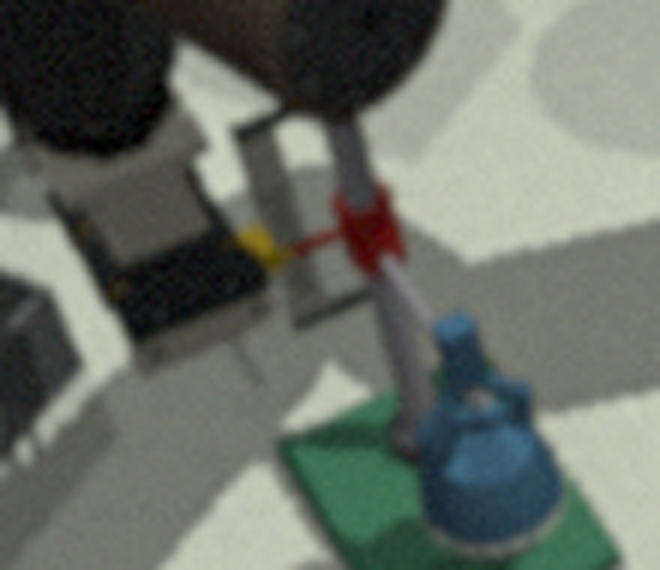

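The marker has moved down to near the pointer's level: yellow tip at (275,252) and red tip at (290,250) in the crop. I'll release, back off and measure.

{"api": "move_arm", "payload": {
  "commands": [
    [0.8,0,0.07,0,0,0,0],
    [2,0,0.07,0,0,0,0],
    [3,0,0.07,0,0,0,0],
    [4,0,0.07,0,0,0,0],
    [4,0,0.07,-1,0,0,0],
    [4,0,0.07,-4,0,0,0],
    [4,0,0.07,-9,0,0,0],
    [4,0,0.07,-13,0,0,0]
  ]
}}

```text
clock: 22.7
tool_pos: [0.5681, -0.355, 0.3376]
orientation: [-180.0, -0.1, -33.4]
force: [0.4, 0.4, -1.3]
opening: 0.0398
```

```bash
python3 l2.py 17; python3 lv.py scene17; python3 -c "
from h import *
s=pickle.load(open('scene17.pkl','rb'))
cv2.imwrite('pics/p17.png',cv2.resize(s['frame'][115:165,118:175][...,::-1],None,fx=12,fy=12,interpolation=2))"
```

```text
clk 22.7 pos [ 0.5681 -0.355   0.3376] rpy [-1.7999e+02 -1.1000e-01 -3.3390e+01] q6 72.0 F [ 0.39  0.42 -1.28] open 0.0398
shift cm [-0.04  0.14 10.26] turn [-0.0002 -0.002   0.0002]
scene17 bar [225.  225.  224.5 223.5 222.5 223.5 222.5 221.5] w [20. 22. 23. 23. 17. 19. 19. 19.] med 223.5
scene17 ptr [222.  223.5 224.5 224.  225.5 226.  224.  223.5] w [ 4.  3.  5.  8.  9. 10. 10. 11.] med 224.0
```

View pics/p17.png

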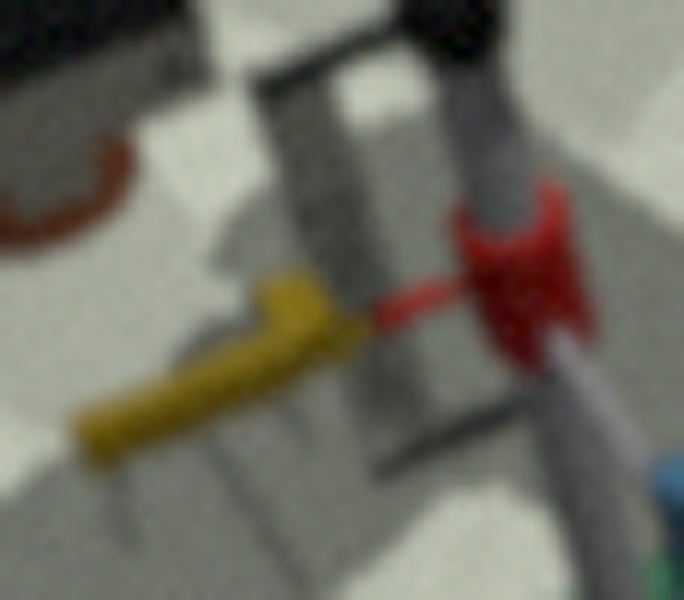

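The marker looks close to level, at 223.5 against 224. I'll refine this with averaged frames and half-maximum edge profiles in the scene view, comparing the bar's centre line with the pointer's.

```bash
cat > lv2.py <<'E'
from h import *
import sys
P=np.array([.4687,-.2910]);a=np.radians(56.6);ux=-np.array([np.cos(a),np.sin(a)]);uy=np.array([-ux[1],ux[0]])
zs=np.arange(.17,.29,.0005)
def prof(s,img,yy):
    q=proj(s,[[*(P+yy*uy),z] for z in zs]).astype(np.float32)
    return cv2.remap(img,q[:,0][:,None],q[:,1][:,None],cv2.INTER_CUBIC)[:,0]
def edges(v,z0):
    i0=np.argmin(abs(zs-z0));w=slice(max(0,i0-40),i0+40)
    k=w.start+np.argmax(v[w]);lo,hi=np.median(v),v[k];t=(lo+hi)/2
    i=k
    while i>0 and v[i]>t:i-=1
    j=k
    while j<len(v)-1 and v[j]>t:j+=1
    return zs[i],zs[j]
def run(s,f,zb,zp):
    F=f.astype(np.float32);mx=F.max(2)+1
    yel=(np.minimum(F[...,0],F[...,1])-F[...,2])/mx; red=(F[...,0]-F[...,1])/mx
    out=[]
    for nm,img,ys,z0 in (('bar',yel,np.linspace(.085,.125,9),zb),('ptr',red,np.linspace(.028,.043,7),zp)):
        e=np.array([edges(prof(s,img,y),z0) for y in ys])*1000
        c=e.mean(1);print(nm,"c",c.round(1),"w",np.diff(e)[:,0].round(1),"mean",c.mean().round(2));out.append(np.median(c))
    print("bar-ptr",round(out[0]-out[1],2))
if __name__=="__main__":
    for n,zb,zp in (('scene0',.255,.255),('scene13',.253,.222)):
        s=pickle.load(open(n+'.pkl','rb'));print(n);run(s,s['frame'],zb,zp)
    fs=[]
    for i in range(6): s=cams.snapshot('scene');fs.append(s['frame'].astype(float))
    s['frame']=np.mean(fs,0);pickle.dump(s,open('avg.pkl','wb'));print('now');run(s,s['frame'],.223,.222)
E
python3 lv2.py
```

```text
scene0
bar c [255.5 255.3 255.  254.8 255.3 255.3 255.  255.  254.3] w [21.  20.5 21.  20.5 20.5 21.5 21.  22.  20.5] mean 255.03
ptr c [258.8 258.5 258.  258.  257.8 257.8 257.5] w [ 9.5 10.  10.  10.  11.5 12.5 14. ] mean 258.04
bar-ptr -3.0
scene13
bar c [253.3 253.8 252.8 252.8 253.5 253.  253.5 253.5 253.8] w [21.5 17.5 20.5 21.5 20.  20.  19.  19.  16.5] mean 253.31
ptr c [224.3 224.5 224.5 224.3 223.8 223.8 223.8] w [12.5 13.  13.  12.5 13.5 14.5 14.5] mean 224.11
bar-ptr 29.25
now
bar c [224.8 224.5 225.  224.3 223.  222.8 222.5 223.3 222.5] w [23.5 22.  23.  22.5 21.  19.5 18.  18.5 20. ] mean 223.61
ptr c [224.3 224.5 224.5 224.3 223.8 223.8 224. ] w [12.5 13.  13.  12.5 13.5 14.5 15. ] mean 224.14
bar-ptr -1.0
```

```bash
python3 - <<'E'
from lv2 import *
for n in ('scene0','avg'):
    s=pickle.load(open(n+'.pkl','rb'));F=s['frame'].astype(np.float32);mx=F.max(2)+1
    yel=(np.minimum(F[...,0],F[...,1])-F[...,2])/mx; red=(F[...,0]-F[...,1])/mx
    c=.255 if n=='scene0' else .222
    k=[np.argmin(abs(zs-(c+d))) for d in np.arange(-.024,.025,.003)]
    print(n,"z",(zs[k]*1000).round(0))
    for y in (.09,.1,.11,.12): print(' yel',y,prof(s,yel,y)[k].round(2))
    for y in (.03,.035,.04,.044): print(' red',y,prof(s,red,y)[k].round(2))
s=pickle.load(open('avg.pkl','rb'))
im=np.clip(s['frame'],0,255).astype(np.uint8)[125:158,118:172][...,::-1]
cv2.imwrite('pics/avg.png',cv2.resize(im,None,fx=14,fy=14,interpolation=2))
E
```

```text
scene0 z [231. 234. 237. 240. 243. 246. 249. 252. 255. 258. 261. 264. 267. 270.
 273. 276. 279.]
 yel 0.09 [0.05 0.05 0.09 0.15 0.24 0.43 0.62 0.71 0.68 0.66 0.59 0.46 0.31 0.16
 0.07 0.03 0.05]
 yel 0.1 [0.06 0.06 0.1  0.17 0.29 0.47 0.62 0.71 0.7  0.64 0.54 0.42 0.26 0.14
 0.07 0.04 0.05]
 yel 0.11 [0.05 0.06 0.09 0.14 0.28 0.45 0.64 0.71 0.66 0.63 0.59 0.46 0.28 0.16
 0.08 0.06 0.06]
 yel 0.12 [0.05 0.07 0.1  0.18 0.31 0.5  0.65 0.72 0.7  0.63 0.57 0.45 0.31 0.16
 0.06 0.06 0.05]
 red 0.03 [-0.03 -0.04 -0.03 -0.02 -0.02 -0.02 -0.01  0.09  0.26  0.4   0.33  0.14
  0.02 -0.03 -0.03 -0.03 -0.03]
 red 0.035 [-0.02 -0.03 -0.03 -0.03 -0.03 -0.04  0.    0.1   0.32  0.43  0.3   0.12
  0.02 -0.03 -0.04 -0.03 -0.02]
 red 0.04 [-0.02 -0.03 -0.03 -0.02 -0.04 -0.04  0.05  0.3   0.53  0.58  0.45  0.27
  0.07 -0.03 -0.04 -0.02 -0.02]
 red 0.044 [-0.03 -0.03 -0.03 -0.02 -0.01  0.04  0.22  0.41  0.6   0.67  0.57  0.35
  0.16  0.02 -0.04 -0.03 -0.03]
avg z [198. 201. 204. 207. 210. 213. 216. 219. 222. 225. 228. 231. 234. 237.
 240. 243. 246.]
 yel 0.09 [0.05 0.06 0.07 0.12 0.2  0.34 0.53 0.68 0.72 0.67 0.64 0.56 0.46 0.3
 0.17 0.07 0.03]
 yel 0.1 [0.05 0.05 0.06 0.12 0.2  0.36 0.52 0.66 0.69 0.66 0.62 0.56 0.44 0.27
 0.14 0.06 0.04]
 yel 0.11 [0.05 0.05 0.07 0.12 0.2  0.37 0.54 0.67 0.7  0.68 0.58 0.46 0.3  0.19
 0.1  0.06 0.05]
 yel 0.12 [0.04 0.04 0.07 0.11 0.17 0.3  0.52 0.69 0.69 0.66 0.57 0.44 0.29 0.2
 0.11 0.07 0.06]
 red 0.03 [-0.03 -0.03 -0.04 -0.04 -0.04 -0.    0.13  0.34  0.52  0.55  0.44  0.23
  0.08 -0.03 -0.04 -0.03 -0.02]
 red 0.035 [-0.03 -0.03 -0.02 -0.04 -0.03  0.01  0.13  0.34  0.53  0.57  0.43  0.24
  0.05 -0.02 -0.05 -0.04 -0.04]
 red 0.04 [-0.01 -0.01 -0.02 -0.03 -0.03  0.05  0.22  0.46  0.63  0.65  0.51  0.29
  0.09 -0.03 -0.03 -0.03 -0.03]
 red 0.044 [-0.02 -0.03 -0.03 -0.02  0.01  0.08  0.27  0.5   0.62  0.65  0.54  0.32
  0.09 -0.01 -0.04 -0.01 -0.01]
```

View pics/avg.png

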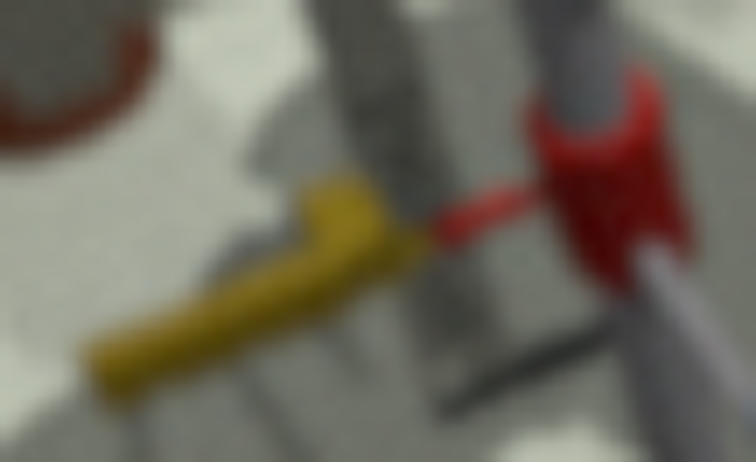

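In the scene view the bar's centre reads 223.5 and the pointer's 224.3, so they agree to about 1 mm. That comparison assumes both have the same depth, so I'll get an independent close view. I'll tilt the wrist camera by about 40° to look from above the bell, keeping the fingers high.

{"api": "move_arm", "payload": {
  "commands": [
    [4,0,0,-4,0,0,0],
    [4,-1,-1.5,-7,-0.05,0,0],
    [4,-3.5,-4,-7.5,-0.2,0,0],
    [4,-6,-7,-7.5,-0.35,0,0],
    [4,-8.5,-10,-7.2,-0.5,0,0],
    [4,-10.8,-12.5,-6.8,-0.63,0,0],
    [4,-12,-14,-6.4,-0.7,0,0],
    [4,-12.4,-14.5,-6.2,-0.7,0,0]
  ]
}}

```text
clock: 24.1
tool_pos: [0.5446, -0.1636, 0.3942]
orientation: [139.6, 0.2, -33.2]
force: [0.5, 0.2, -0.5]
opening: 0.0405
```

```bash
python3 - <<'E'
from h import *
go([.5435,-.1667,.4],-33.4)
s=cams.snapshot('wrist');pickle.dump(s,open('w18.pkl','wb'))
cv2.imwrite('pics/w18.png',s['frame'][...,::-1])
print((-s['R'].T@np.ravel(s['t'])).round(3),s['R'][2].round(3))
E
```

```text
clk 24.1 pos [ 0.5446 -0.1636  0.3942] rpy [139.65   0.2  -33.22] q6 36.8 F [ 0.53  0.23 -0.51] open 0.0405
shift cm [ 0.08  0.62 -0.24] turn [0.7043 0.0023 0.0042]
[ 0.665 -0.119  0.515] [-0.578 -0.364 -0.73 ]
```

View pics/w18.png

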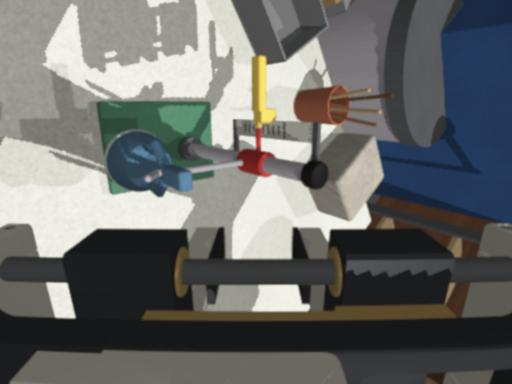

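```bash
cat > lv3.py <<'E'
from lv2 import *
import sys
fs=[]
for i in range(5): s=cams.snapshot('wrist');fs.append(s['frame'].astype(float))
s['frame']=np.mean(fs,0);n=sys.argv[1];pickle.dump(s,open(n+'.pkl','wb'))
x,y,w,h=[int(v) for v in sys.argv[2:6]]
cv2.imwrite('pics/%s.png'%n,cv2.resize(s['frame'][y:y+h,x:x+w][...,::-1].clip(0,255).astype(np.uint8),None,fx=7,fy=7,interpolation=2))
F=s['frame'].astype(np.float32);mx=F.max(2)+1
yel=(np.minimum(F[...,0],F[...,1])-F[...,2])/mx; red=(F[...,0]-F[...,1])/mx
for nm,img,ys in (('yel',yel,(.075,.085,.095,.105,.115,.125)),('red',red,(.028,.032,.036,.04,.044))):
    for yy in ys:
        v=prof(s,img,yy);k=np.where(zs<.25)[0];v=v[k]
        j=np.argmax(v);r=[]
        for fr in (.3,.5):
            t=fr*v[j];a=j
            while a>0 and v[a]>t:a-=1
            b=j
            while b<len(v)-1 and v[b]>t:b+=1
            r+= [zs[a]*1e3,zs[b]*1e3,(zs[a]+zs[b])*500]
        print(nm,yy,np.round(r,1))
E
python3 lv3.py w18 220 45 80 130
```

```text
yel 0.075 [206.5 237.5 222.  208.5 235.5 222. ]
yel 0.085 [207.  237.5 222.3 208.5 235.5 222. ]
yel 0.095 [206.5 236.5 221.5 208.  235.  221.5]
yel 0.105 [207.  236.  221.5 208.5 234.5 221.5]
yel 0.115 [206.5 236.  221.3 208.  234.5 221.3]
yel 0.125 [206.  238.5 222.3 207.5 237.  222.3]
red 0.028 [215.5 226.5 221.  217.  225.5 221.3]
red 0.032 [215.5 226.5 221.  217.  225.5 221.3]
red 0.036 [214.5 228.  221.3 216.  226.5 221.3]
red 0.04 [213.5 228.5 221.  215.  227.  221. ]
red 0.044 [213.  228.5 220.8 214.5 227.  220.8]
```

View pics/w18.png

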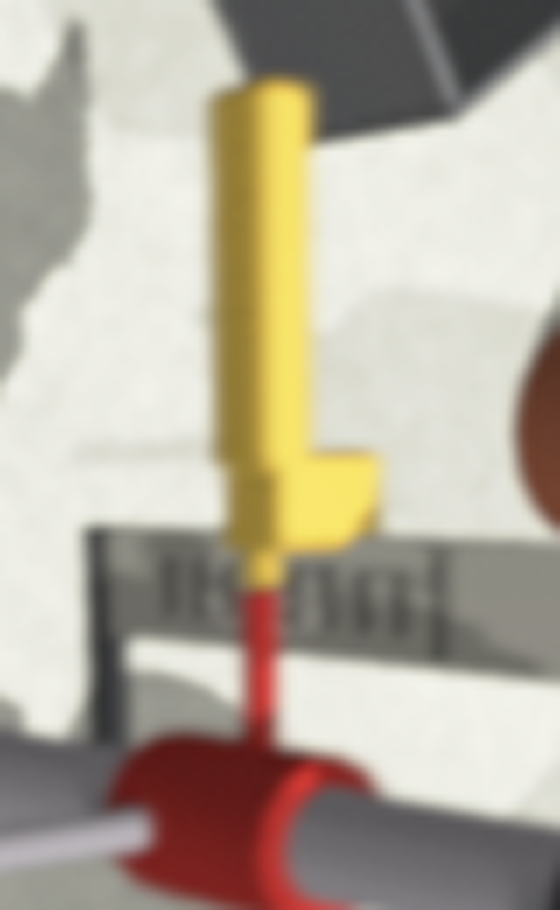

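The close view shows the yellow tip, at crop (265,570), directly in line with the red pointer at (262,640). The bar reads 221.8 mm and the pointer 221.1 mm, so they are level to about 1 mm. I'll do a final check that everything is still, then hand in.

```bash
python3 - <<'E'
from h import *
s=cams.snapshot('scene');p=pickle.load(open('scene17.pkl','rb'))
d=cv2.absdiff(cv2.GaussianBlur(s['frame'],(5,5),0),cv2.GaussianBlur(p['frame'],(5,5),0)).max(2)
print("bell/pointer area diff",d[150:195,165:215].mean(),d[130:150,145:170].mean())
cv2.imwrite('pics/fin.png',s['frame'][...,::-1])
o=sensors.get_obs();print(o['clock'],o['force'],np.abs(o['qvel']).max())
E
```

```text
bell/pointer area diff 16.963555555555555 28.702
24.45 [-0.03620458  0.48110178  0.65707363] 0.2600876248085
```

View pics/fin.png

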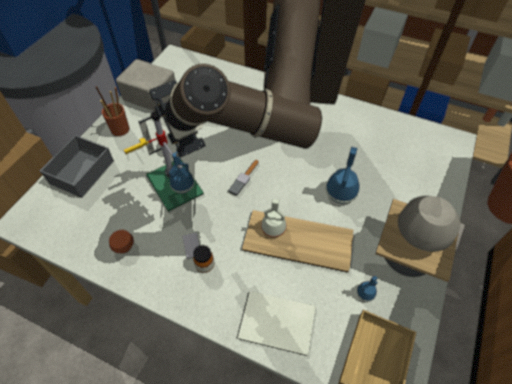

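```bash
python3 -c "
from plant import job
print(job.close_job())"
```

```text
the job is handed in; nothing more can be done
None
```

The blue bell is hanging on the scale's hook and the yellow marker is level with the red pointer. I handed the job in at about 24.5 s of the 69 s allowed.

- **Bell:** I gripped the middle-sized blue bell by its tab, passed its loop over the hook tip and lowered it until the wrist force was about zero. The carriage came down about 34 mm, far from the 86 mm limit. I then let go and backed off. The pointer read the same height, to within 0.1 mm, about 4.5 s apart.
- **Marker:** I gripped the bar, slid it down 30 mm and released it. The close wrist view gave 221.8 mm for the marker and 221.1 mm for the pointer, with the two tips in line.
- **Disagreement:** the scene camera put the marker 0.5 to 1 mm below the pointer, while the wrist view put it 0.7 mm above. I take them as level to about 1 mm.
- **Last check:** a before-and-after picture comparison for stillness told me nothing, because the arm and its shadow had moved into the view. The final picture shows the bell hanging, the white bell and the jar in place and the gripper clear; the wrist force was near zero.

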